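Scoop the vertebrae into the finds box

TASK

Pick up the steel hand dustpan by its wooden handle, scoop the three loose bones out of the grey finds tray and tip them gently from low down into the open square brown box, then set the dustpan down flat on the bare table. The bones are fragile: touch them only with the dustpan, never with the gripper or arm, do not let them drop from more than about a hand's width above the box, and leave the camera, its cap and the water bottle where they are.

Things in the scene. Friction and masses are not known exactly. Their poses are not given: they have to be found in the camera images.
- pan: Steel hand dustpan lying flat, 0.28 kg. Floor 130 mm long (x), 136 mm wide (y), 3 mm thick, thinning to a 1.5 mm lip at the open front (+x). Back wall 45 mm high; side walls 45 mm high at the back, sloping down to end 15 mm behind the lip; 130 mm wide inside. Origin: centre of the floor's underside; x to the lip, z up. Its handle: see pan_grip.
- pan_grip (a point): Grip point on the axis of the dustpan's wooden handle, at (-0.0908, 0, 0.1146) m in the pan's frame, axes as the pan's. The handle is 24 mm wide (y) and 28 mm thick; it rises from the back wall, leaning 20 degrees backwards (along (-0.342, 0, 0.940) of the pan's frame), and ends 38 mm beyond this point.
- pan_lip (a point): middle of the dustpan's front lip, at its underside; in the pan's frame at (0.065, 0, 0) m
- tray: Fixed open grey plastic finds tray, outside 322 mm long (x) by 162 mm wide (y; 174 mm over the rim) by 44 mm tall, walls 6 mm thick, floor 6 mm thick, so inside 310 by 150 mm. Origin: centre of its underside; its x axis points roughly away from the robot. The bones lie in its far (+x) half.
- box: Fixed open square brown finds box, outside 210 by 210 mm, 70 mm tall, walls and floor 6 mm thick. Origin: centre of its underside.
- bone0: Brown bone (a vertebra): a drum 52 mm across and 28 mm tall with rounded edges and short spurs, the longest to +x (60 mm overall), about 50 g. Origin: centre of its underside. All three are alike.
- bone1: Brown bone (a vertebra): a drum 52 mm across and 28 mm tall with rounded edges and short spurs, the longest to +x (60 mm overall), about 50 g. Origin: centre of its underside. All three are alike.
- bone2: Brown bone (a vertebra): a drum 52 mm across and 28 mm tall with rounded edges and short spurs, the longest to +x (60 mm overall), about 50 g. Origin: centre of its underside. All three are alike.
- camera: black stills camera, 125 mm wide, 98 mm tall, with a 68 mm lens barrel; bystander. Origin: centre of its underside.
- bottle: small clear water bottle, 64 mm across, 200 mm tall; bystander. Origin: centre of its underside.
- lenscap: black lens cap, disc 68 mm across, 9 mm thick; bystander. Origin: centre of its underside.

How it is judged:
By the outcome, as a careful person would: the job done as asked, in the order asked, and still so for the second after the job is handed in, with the robot touching nothing.
It also fails if it takes over 72 s, if anything falls off the work surface, if the arm or the gripper's body presses on something with over 40 N, if the wrist force passes 120 N, or if a joint passes its speed limit or range.

ROBOT

A 6-joint arm with a two-finger parallel gripper is mounted at the origin on the work surface. World frame = base frame: x ahead of the robot, y to its left, z up, the work surface at z = 0. Lengths are in m, angles in rad, forces in N, time in s.
With the tool pointing down it reaches from about 0.25 to 0.775 m from the base axis. Payload 4 kg.
Tool frame: the origin (TCP) lies on the centre line of the jaws, within the pads' length; the fingertips stand 19 mm ahead of it and the grasp point (between the pads) is the TCP; z points along the fingers, y is the line along which they close (so a half turn about z gives the same grasp; the last joint's range is limited). The gripper opens to 94 mm and grips with 3 to 60 N. Pads are 16 mm wide; open, the fingers measure 119 mm over their backs; the gripper's body (75 mm by 177 mm) begins 78 mm behind the grasp point.
Start: joints at [0.998, 0.087, 1.371, -0, 1.684, -0.103], TCP at [0.249, 0.49, 0.191] pointing down, gripper open.
Joint ranges: [-3.1, 3.1], [-0.76, 2.03], [0.27, 2.55], [-1.08, 4.22], [0.17, 2.65], [-2.57, 2.57]. Speed limits (rad/s): [2.79, 2.79, 3.14, 3.14, 3.14, 3.14].

INTERFACE

Orientations are given as a rotation vector (axis times angle).
In Python, from workcell import r gives the robot as it stands.
- The arm moves only by the tool apply_moves, never from a script. Its argument "rows" is one flat list of numbers, 7 for each row, row after row: the shift along the tool's x, y, z in m, then the turn, a rotation vector about the tool's x, y, z in degrees, then the finger opening in m, from 0 to 0.094. In form: [tx, ty, tz, rx, ry, rz, hand, tx, ty, tz, rx, ry, rz, hand, ...]. A call has exactly 8 rows; each row is the pose to reach, as a shift and turn from the pose commanded when the call began, along the tool's axes at that moment; what a row does not reach only later rows make up. A row lasts 1/10 s, in which the tool goes at most 50 mm and 8.59 degrees, less where a joint would pass 70% of its speed; a pose out of reach is approached as far as the arm can. A call with a gripper value outside its range is refused whole. The fingers move at their own pace and stop on an object; "grip_force" is the grip in N (left out, the last holds). Time passes only in rows, so rows that repeat a pose let the fingers close, or fill a call up. It gives the time, the measured TCP pose, the force, the opening and the grip force at its end, in the units of the state.
- r.observe(): the state, without advancing time (a new reading comes with each control period).
- r.get_image(name): name is "side" or "top" or "wrist"; returns a dict with "frame" (384x512x3 uint8, blue, green, red), "fov_y" (degrees; the focal length in pixels is half the picture's height over the tangent of half this angle, whatever the lens; pixels are square), "cx", "cy" (the principal point, pixels), "view" (4x4, takes a point from world to camera coordinates). Camera axes: x right, y down, z forward; pixel columns grow to the right and rows downward; lengths in m; the calibration is good to about 2 mm. A picture is of the moment at which its call begins. There is no depth.
- r.close_job(): hands the job in; it is judged then, once.
The state is a dict: "t": time; "joint_pos": joint angles; "dq": joint speeds; "tau": joint torques, N m; "tcp_pos": TCP position; "orientation": TCP orientation; "ft_force": force on the tool from outside, world axes, zero at the start; "torque": the same for the moment, N m; "opening": finger opening in m; "gripper_force": force on a finger pad.
Only numpy, scipy, OpenCV 4.12 (cv2) and the standard library are available. Lean on these libraries where they do the work, as an engineer would, in place of code of your own. Each camera call takes 0.05 s, during which the arm holds its last target. There are 200 camera calls.

## Working session

There is one attempt and no reset: what is moved stays moved. The work goes in short steps, Python scripts to look and compute and a tool call to move; the robot and the scene stay as the last step left them, time stands still between calls to the robot, and variables do not carry over. Pictures are saved under pics/ and viewed, at most 10 in all, crops included, and the job is handed in when it is done.

Besides the shell and the picture viewer there is one more tool, called after "Call:" as name(argument=value, ...) on one line, values as JSON. apply_moves: Moves the arm, as the interface text tells. Its arguments: {"type":"object","properties":{"rows":{"type":"array","items":{"type":"number"}},"grip_force":{"type":"number"}},"required":["rows"]}

```bash
mkdir -p pics; ls; cat > h.py <<'E'
import numpy as np, cv2
from workcell import r
from scipy.spatial.transform import Rotation as R
def cam(n):
    d=r.get_image(n); f=192/np.tan(np.radians(d["fov_y"])/2)
    return d["frame"],f,d["cx"],d["cy"],np.array(d["view"])
def ray(c,u,v):
    _,f,cx,cy,V=c; Rm=V[:3,:3]; o=-Rm.T@V[:3,3]
    return o,Rm.T@np.array([(u-cx)/f,(v-cy)/f,1])
def onz(c,u,v,z):
    o,d=ray(c,u,v); return o+d*(z-o[2])/d[2]
def proj(c,p):
    _,f,cx,cy,V=c; q=V[:3,:3]@np.asarray(p)+V[:3,3]; return np.array([cx+f*q[0]/q[2],cy+f*q[1]/q[2]])
E
python3 - <<'E'
from h import *
o=r.observe(); print({k:np.round(v,3) for k,v in o.items()})
ims=[]
for n in("top","side"):
    c=cam(n); o_,d=ray(c,c[2],c[3]); print(n,c[1:4],o_.round(3),d.round(3))
    cv2.imwrite(f"pics/{n}0.png",cv2.resize(c[0],(800,600),interpolation=cv2.INTER_CUBIC)); np.savez(f"{n}0.npz",*[np.asarray(x) for x in c])
E
```

```text
pics
{'t': np.float64(0.0), 'joint_pos': array([ 0.998,  0.088,  1.372, -0.   ,  1.684, -0.103]), 'dq': array([-0.   , -0.   , -0.002, -0.   ,  0.   , -0.   ]), 'tau': array([ 0.0000e+00, -3.4019e+01, -3.0242e+01,  7.2000e-02,  3.3000e-02,
       -0.0000e+00]), 'tcp_pos': array([0.249, 0.49 , 0.19 ]), 'orientation': array([-7.310e-01, -3.055e+00,  3.000e-03]), 'ft_force': array([-0.385, -0.29 , -0.978]), 'torque': array([ 0.034, -0.061, -0.03 ]), 'gripper_force': np.float64(0.0), 'opening': np.float64(0.094)}
top (np.float64(479.9644085200418), 264.13139195073046, 192.4699169450631) [ 0.432 -0.01   1.195] [ 0.165  0.025 -0.986]
side (np.float64(434.93186029216605), 258.43113082139337, 195.71871520426245) [ 0.02  -0.585  0.599] [ 0.584  0.613 -0.533]
```

View pics/top0.png

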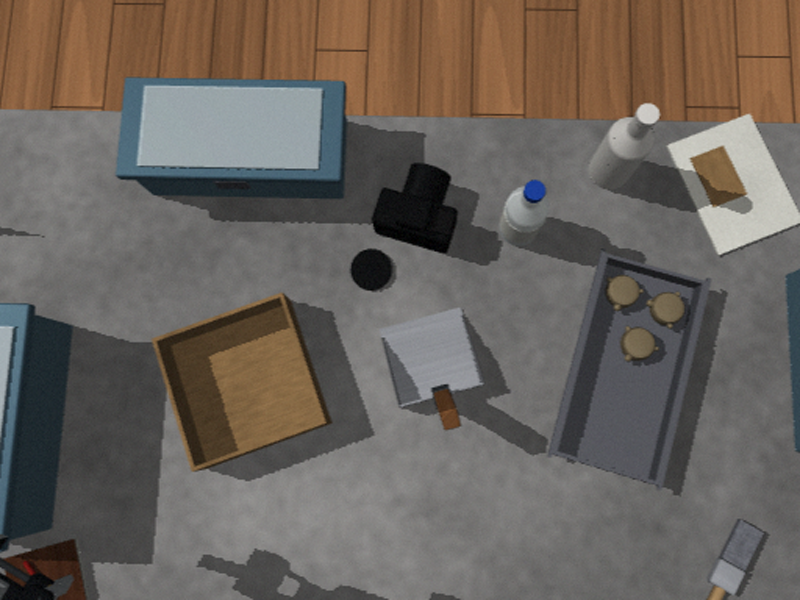

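View pics/side0.png

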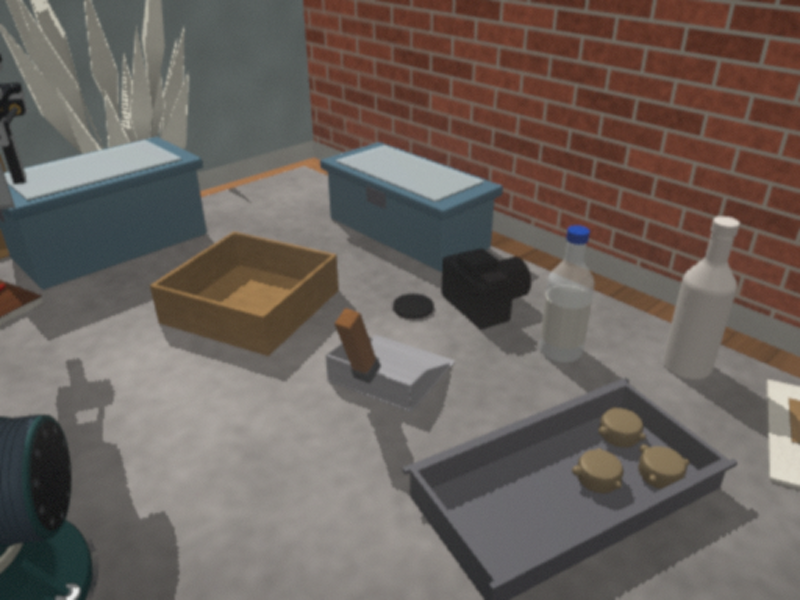

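The top view shows the tray rim at (605,253), (710,280), (661,488) and (550,455), with the bones at (623,291), (668,308) and (639,343). The box rim is at (284,294), (328,423), (194,469) and (153,341). The pan lip runs (381,332)–(462,309), with its handle end near (450,422). The side view agrees, and the pan is lying flat.

```bash
cat >> h.py <<'E'
def load(n):
    d=np.load(n+"0.npz"); return [d[f"arr_{i}"] for i in range(5)]
E
python3 - <<'E'
from h import *
c=load("top"); s=.64
def P(l,z): return np.array([onz(c,u*s,v*s,z) for u,v in l])
t=P([(605,253),(710,280),(661,488),(550,455)],.044); print("tray",t.round(3).tolist(),t.mean(0))
ax=(t[0]+t[1]-t[2]-t[3])/2; print(np.linalg.norm(ax),np.degrees(np.arctan2(ax[1],ax[0])))
b=P([(284,294),(328,423),(194,469),(153,341)],.07); print("box",b.round(3).tolist(),b.mean(0))
hsv=cv2.cvtColor(c[0],cv2.COLOR_BGR2HSV)
# bones
m=cv2.inRange(hsv,(12,50,50),(30,200,220)); m[:, :380]=0; m[:150]=0;m[250:]=0
n,l,st,ce=cv2.connectedComponentsWithStats(m)
for i in range(1,n):
    if st[i,4]>60: print("bone",st[i],ce[i]/s,onz(c,*ce[i],.02).round(3))
l=P([(381,332),(462,309)],.002); w=P([(400,407),(483,383)],.045)
print("lip",l.round(3).tolist(),l.mean(0)); print("back top",w.round(3).tolist(),w.mean(0))
d=l.mean(0)-w.mean(0); print(np.degrees(np.arctan2(d[1],d[0])),np.linalg.norm(d[:2]))
e=l[1]-l[0]; print("lip ang",np.degrees(np.arctan2(e[1],e[0]))+90, np.linalg.norm(e))
e=w[1]-w[0]; print("wall ang",np.degrees(np.arctan2(e[1],e[0]))+90, np.linalg.norm(e))
# handle end: along axis 38mm beyond grip z=.1146+.0357
hm=cv2.inRange(hsv,(3,90,40),(16,255,255)); hm[:230]=0;hm[:,:265]=0;hm[:,310:]=0;hm[290:]=0
ys,xs=np.nonzero(hm); print("handle px",xs.mean()/s,ys.mean()/s,xs.min()/s,xs.max()/s,ys.min()/s,ys.max()/s)
print("cap",onz(c,371*s,269*s,.009).round(3),"cam front",P([(373,215),(450,250)],.0).round(3).tolist(),"bottle",P([(517,238)],0).round(3))
E
```

```text
tray [[0.708, -0.28, 0.044], [0.669, -0.442, 0.044], [0.352, -0.358, 0.044], [0.396, -0.194, 0.044]] [ 0.53134829 -0.31825985  0.044     ]
0.3257694450368943 -15.170529933105605
box [[0.627, 0.215, 0.07], [0.434, 0.138, 0.07], [0.362, 0.333, 0.07], [0.549, 0.41, 0.07]] [0.49285497 0.27428462 0.07      ]
bone [388 176  24  23 358] [622.12377793 290.69919693] [ 0.653 -0.312  0.02 ]
bone [414 187  24  23 377] [666.2964191  307.44363395] [ 0.628 -0.381  0.02 ]
bone [397 209  25  22 374] [637.00284091 343.06483957] [ 0.571 -0.334  0.02 ]
lip [[0.58, 0.069, 0.002], [0.621, -0.06, 0.002]] [0.60044463 0.00448293 0.002     ]
back top [[0.461, 0.033, 0.045], [0.501, -0.092, 0.045]] [ 0.48074667 -0.0293956   0.045     ]
15.803287713151917 0.12439998736708507
lip ang 17.415859014486287 0.1352413065396065
wall ang 17.536861057571926 0.13150487951038992
handle px 446.2128252788104 408.84061338289956 434.375 457.8125 389.0625 428.125
cap [0.681 0.088 0.009] cam front [[0.774, 0.089, 0.0], [0.718, -0.039, 0.0]] bottle [[ 0.741 -0.148  0.   ]]
```

```bash
cat >> h.py <<'E'
GP=np.array([-.0908,0,.1146]); LIP=np.array([.065,0,0])
def panR(yaw,tilt=0): # tilt>0: lip down, degrees
    return R.from_euler("ZY",[yaw,tilt],degrees=True)
T0=R.from_matrix(np.array([[1,0,0],[0,-1,0],[0,0,-1.]]))*R.from_euler("y",20,degrees=True) # tool in pan, z along (0.342,0,-0.94)
def plan(pt,Rt,n=8,hand=.094,p0=None,R0=None):
    o=r.observe()
    if p0 is None: p0=np.array(o["tcp_pos"]);R0=R.from_rotvec(o["orientation"])
    s=R0.inv().apply(np.asarray(pt)-p0); w=(R0.inv()*Rt).as_rotvec(degrees=True)
    print("shift mm",(s*1e3).round(1),"turn",w.round(2),"|s|",np.linalg.norm(s).round(3),"|w|",np.linalg.norm(w).round(1))
    for k in range(1,n+1):
        f=k/n; f=f*f*(3-2*f) if n<9 else f
        print(", ".join(f"{x:.3f}" for x in s*f)+", "+", ".join(f"{x:.1f}" for x in w*f)+f", {hand},")
    return s,w
def tcp_for(lip,yaw,tilt): # TCP pose putting lip underside middle at lip
    Rp=panR(yaw,tilt); return np.asarray(lip)+Rp.apply(GP-LIP), Rp*T0
E
python3 - <<'E'
from h import *
print(T0.as_matrix().round(3))
yaw=17.3; ctr=np.array([.600,.0045,0])-panR(yaw).apply(LIP)
for n in("top","side"):
    c=load(n)
    for q in (GP,GP+.038*np.array([-.342,0,.94]),LIP+[0,.068,0],LIP-[0,.068,0],[-.065,.068,.045],[-.065,-.068,.045]):
        print(n,(proj(c,ctr+panR(yaw).apply(q))/.64).round(0))
g=ctr+panR(yaw).apply(GP); Rt=panR(yaw)*T0; print("grip",g)
z=Rt.apply([0,0,1]); print(z)
plan(g-.10*z,Rt)
E
```

```text
[[ 0.94   0.     0.342]
 [ 0.    -1.     0.   ]
 [ 0.342  0.    -0.94 ]]
top [451. 414.]
top [454. 423.]
top [381. 332.]
top [462. 309.]
top [402. 411.]
top [488. 386.]
side [354. 339.]
side [347. 320.]
side [374. 337.]
side [454. 363.]
side [324. 358.]
side [412. 389.]
grip [ 0.45124827 -0.04183101  0.1146    ]
[ 0.32654743  0.1017082  -0.93969262]
shift mm [-396.8 -406.4  -17.8] turn [-23.71   9.73 134.08] |s| 0.568 |w| 136.5
-0.017, -0.017, -0.001, -1.0, 0.4, 5.8, 0.094,
-0.062, -0.063, -0.003, -3.7, 1.5, 20.9, 0.094,
-0.126, -0.129, -0.006, -7.5, 3.1, 42.4, 0.094,
-0.198, -0.203, -0.009, -11.9, 4.9, 67.0, 0.094,
-0.271, -0.278, -0.012, -16.2, 6.7, 91.7, 0.094,
-0.335, -0.343, -0.015, -20.0, 8.2, 113.1, 0.094,
-0.380, -0.389, -0.017, -22.7, 9.3, 128.3, 0.094,
-0.397, -0.406, -0.018, -23.7, 9.7, 134.1, 0.094,
```

Call:
apply_moves(rows=[-0.02,-0.02,-0.001,-1.3,0.5,7.4,0.094,-0.044,-0.045,-0.002,-2.6,1.1,14.9,0.094,-0.066,-0.067,-0.003,-3.9,1.6,22.3,0.094,-0.088,-0.09,-0.004,-5.3,2.2,29.8,0.094,-0.11,-0.113,-0.005,-6.6,2.7,37.2,0.094,-0.132,-0.135,-0.006,-7.9,3.2,44.7,0.094,-0.154,-0.158,-0.007,-9.2,3.8,52.1,0.094,-0.176,-0.18,-0.008,-10.5,4.3,59.6,0.094], grip_force=50)

```text
t: 0.9
tcp_pos: [0.3243, 0.2489, 0.1986]
orientation: [-2.133, -2.248, -0.291]
ft_force: [0.1, -0.9, 0.7]
opening: 0.0943
gripper_force: 0.0
```

```bash
python3 - <<'E'
from h import *
yaw=17.3; ctr=np.array([.601,.0045,0])-panR(yaw).apply(LIP)
g=ctr+panR(yaw).apply(GP); Rt=panR(yaw)*T0
plan(g-.10*Rt.apply([0,0,1]),Rt); o=r.observe(); print(o["joint_pos"],o["tcp_pos"],o["t"])
E
```

```text
shift mm [-301.2   82.7  -46.2] turn [-13.12   5.34  74.19] |s| 0.316 |w| 75.5
-0.013, 0.004, -0.002, -0.6, 0.2, 3.2, 0.094,
-0.047, 0.013, -0.007, -2.0, 0.8, 11.6, 0.094,
-0.095, 0.026, -0.015, -4.2, 1.7, 23.5, 0.094,
-0.151, 0.041, -0.023, -6.6, 2.7, 37.1, 0.094,
-0.206, 0.057, -0.032, -9.0, 3.7, 50.7, 0.094,
-0.254, 0.070, -0.039, -11.1, 4.5, 62.6, 0.094,
-0.288, 0.079, -0.044, -12.6, 5.1, 71.0, 0.094,
-0.301, 0.083, -0.046, -13.1, 5.3, 74.2, 0.094,
[ 0.42797842 -0.38940857  1.78267582  0.09666728  1.58496251  0.38483381] [0.32429739 0.2488687  0.19863381] 0.9
```

Call:
apply_moves(rows=[-0.033,0.009,-0.005,-1.5,0.6,8.2,0.094,-0.067,0.018,-0.01,-2.9,1.2,16.5,0.094,-0.1,0.028,-0.015,-4.4,1.8,24.7,0.094,-0.134,0.037,-0.021,-5.8,2.4,33.0,0.094,-0.167,0.046,-0.026,-7.3,3.0,41.2,0.094,-0.2,0.055,-0.031,-8.7,3.6,49.5,0.094,-0.234,0.064,-0.036,-10.2,4.2,57.7,0.094,-0.268,0.073,-0.041,-11.6,4.7,66.0,0.094])

```text
t: 1.7
tcp_pos: [0.4099, -0.0186, 0.2076]
orientation: [-2.972, -0.676, -0.512]
ft_force: [0.1, 0.5, -0.2]
opening: 0.0941
gripper_force: 0.0
```

```bash
python3 - <<'E'
from h import *
yaw=17.3; ctr=np.array([.601,.0045,0])-panR(yaw).apply(LIP)
g=ctr+panR(yaw).apply(GP); Rt=panR(yaw)*T0
plan(g-.10*Rt.apply([0,0,1]),Rt); o=r.observe(); print(o["joint_pos"],o["tcp_pos"],o["t"])
E
```

```text
shift mm [-5.2 34.4 -2. ] turn [-1.47  0.65  8.09] |s| 0.035 |w| 8.3
-0.000, 0.001, -0.000, -0.1, 0.0, 0.3, 0.094,
-0.001, 0.005, -0.000, -0.2, 0.1, 1.3, 0.094,
-0.002, 0.011, -0.001, -0.5, 0.2, 2.6, 0.094,
-0.003, 0.017, -0.001, -0.7, 0.3, 4.0, 0.094,
-0.004, 0.024, -0.001, -1.0, 0.4, 5.5, 0.094,
-0.004, 0.029, -0.002, -1.2, 0.5, 6.8, 0.094,
-0.005, 0.033, -0.002, -1.4, 0.6, 7.7, 0.094,
-0.005, 0.034, -0.002, -1.5, 0.6, 8.1, 0.094,
[-0.39564398 -0.48886213  1.85472638  0.23305013  1.53116025  0.74705223] [ 0.40986574 -0.01855979  0.20760625] 1.7
```

Call:
apply_moves(rows=[-0.001,0.008,0,-0.4,0.2,2.0,0.094,-0.003,0.017,-0.001,-0.8,0.3,4.0,0.094,-0.004,0.026,-0.002,-1.1,0.5,6.0,0.094,-0.005,0.034,-0.002,-1.5,0.6,8.1,0.094,-0.005,0.034,-0.002,-1.5,0.6,8.1,0.094,-0.005,0.034,-0.002,-1.5,0.6,8.1,0.094,-0.005,0.034,-0.002,-1.5,0.6,8.1,0.094,-0.005,0.034,-0.002,-1.5,0.6,8.1,0.094])

```text
t: 2.5
tcp_pos: [0.42, -0.0495, 0.2091]
orientation: [-3.008, -0.469, -0.529]
ft_force: [-0.3, -0.3, -0.6]
opening: 0.0942
gripper_force: 0.0
```

```bash
python3 - <<'E'
from h import *
c=cam("wrist"); 
yaw=17.3; ctr=np.array([.601,.0045,0])-panR(yaw).apply(LIP); im=cv2.resize(c[0],(800,600))
for q in (GP,GP+.038*np.array([-.342,0,.94]),LIP+[0,.068,0],LIP-[0,.068,0],[-.065,.068,.045],[-.065,-.068,.045]):
    p=proj(c,ctr+panR(yaw).apply(q))/.64; print(p.round()); cv2.circle(im,tuple(int(x) for x in p),4,(0,0,255),1)
cv2.imwrite("pics/w1.png",im); np.savez("wrist0.npz",*[np.asarray(x) for x in c])
E
```

```text
[406. 301.]
[407. 319.]
[324. 126.]
[489. 127.]
[310. 274.]
[501. 275.]
```

View pics/w1.png

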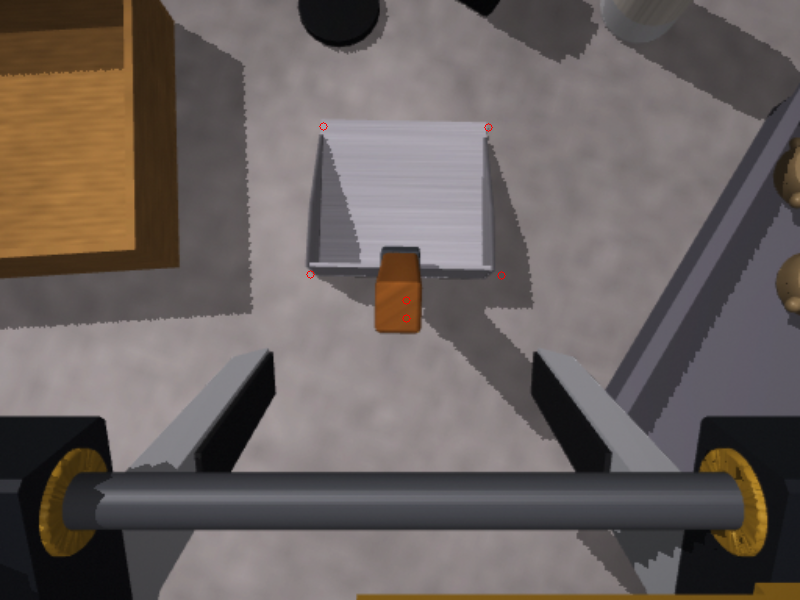

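The wrist view shows the handle end face centred near (398,306), where I predicted (407,319). The back wall top is at (307,266)–(494,270) and the lip at about (323,122)–(489,125). So the pan is slightly further forward, with a smaller yaw.

```bash
python3 - <<'E'
from h import *
c=load("wrist"); im=c[0]; hsv=cv2.cvtColor(im,cv2.COLOR_BGR2HSV)
h=cv2.inRange(hsv,(3,140,60),(18,255,255)); h[:155]=0; h[215:]=0; h[:,:230]=0; h[:,280:]=0
for y in range(158,214,4):
    x=np.nonzero(h[y])[0]; print(y/.64, x.min()/.64 if len(x) else None, x.max()/.64 if len(x) else None, hsv[y,255])
# bright steel edges: lip row & back wall
g=cv2.cvtColor(im,cv2.COLOR_BGR2GRAY)
for u in (220,240,260,280,300): print(u/.64,[(y/.64,int(g[y,u])) for y in range(73,86)])
E
```

```text
246.875 None None [107  36  49]
253.125 385.9375 414.0625 [ 13 199  95]
259.375 382.8125 415.625 [ 13 195  97]
265.625 381.25 417.1875 [ 13 198  99]
271.875 378.125 417.1875 [ 13 197 101]
278.125 376.5625 418.75 [ 13 193 103]
284.375 375.0 420.3125 [ 13 195 149]
290.625 375.0 420.3125 [ 13 195 127]
296.875 375.0 420.3125 [ 13 196 130]
303.125 375.0 420.3125 [ 13 197 131]
309.375 375.0 418.75 [ 13 198 129]
315.625 375.0 418.75 [ 13 194 125]
321.875 375.0 418.75 [ 13 197 131]
328.125 376.5625 418.75 [ 13 194 129]
343.75 [(114.0625, 138), (115.625, 139), (117.1875, 140), (118.75, 149), (120.3125, 155), (121.875, 158), (123.4375, 163), (125.0, 163), (126.5625, 160), (128.125, 159), (129.6875, 158), (131.25, 159), (132.8125, 163)]
375.0 [(114.0625, 146), (115.625, 146), (117.1875, 146), (118.75, 146), (120.3125, 155), (121.875, 156), (123.4375, 162), (125.0, 166), (126.5625, 158), (128.125, 162), (129.6875, 158), (131.25, 159), (132.8125, 161)]
406.25 [(114.0625, 148), (115.625, 148), (117.1875, 148), (118.75, 148), (120.3125, 155), (121.875, 157), (123.4375, 163), (125.0, 166), (126.5625, 161), (128.125, 165), (129.6875, 160), (131.25, 159), (132.8125, 159)]
437.5 [(114.0625, 140), (115.625, 140), (117.1875, 141), (118.75, 141), (120.3125, 147), (121.875, 162), (123.4375, 163), (125.0, 167), (126.5625, 163), (128.125, 164), (129.6875, 165), (131.25, 160), (132.8125, 160)]
468.75 [(114.0625, 126), (115.625, 126), (117.1875, 126), (118.75, 126), (120.3125, 131), (121.875, 165), (123.4375, 164), (125.0, 165), (126.5625, 163), (128.125, 163), (129.6875, 167), (131.25, 161), (132.8125, 163)]
```

Call:
apply_moves(rows=[0.003,-0.002,0.005,0,0,0,0.094,0.005,-0.004,0.015,0,0,0,0.094,0.005,-0.004,0.03,0,0,0,0.094,0.005,-0.004,0.045,0,0,0,0.094,0.005,-0.004,0.06,0,0,0,0.094,0.005,-0.004,0.075,0,0,0,0.094,0.005,-0.004,0.09,0,0,0,0.094,0.005,-0.004,0.1,0,0,0,0.094])

```text
t: 3.35
tcp_pos: [0.4553, -0.0337, 0.1145]
orientation: [-3.007, -0.468, -0.525]
ft_force: [-0.5, -0.4, 0.8]
opening: 0.0939
gripper_force: 0.0
```

Call:
apply_moves(rows=[0,0,0,0,0,0,0.07,0,0,0,0,0,0,0.05,0,0,0,0,0,0,0.035,0,0,0,0,0,0,0.025,0,0,0,0,0,0,0.015,0,0,0,0,0,0,0.01,0,0,0,0,0,0,0.01,0,0,0,0,0,0,0.01], grip_force=55)

```text
t: 4.15
tcp_pos: [0.4558, -0.0346, 0.1168]
orientation: [-3.008, -0.468, -0.53]
ft_force: [0.1, 0.3, -0.4]
opening: 0.0331
gripper_force: 0.0
```

```bash
python3 - <<'E'
from h import *
o=r.observe(); print({k:np.round(v,3) for k,v in o.items() if k in("tcp_pos","ft_force","opening","gripper_force","t","joint_pos")}); Rt=R.from_rotvec(o["orientation"]); print((Rt*T0.inv()).as_euler("ZYX",degrees=True))
c=cam("wrist"); cv2.imwrite("pics/w2.png",cv2.resize(c[0],(640,480)))
E
```

```text
{'t': np.float64(4.15), 'joint_pos': array([-0.375, -0.358,  1.954,  0.226,  1.277,  0.851]), 'tcp_pos': array([ 0.456, -0.035,  0.117]), 'ft_force': array([ 0.078,  0.343, -0.439]), 'gripper_force': np.float64(0.0), 'opening': np.float64(0.033)}
[17.66262497  0.04968553 -0.10386641]
```

View pics/w2.png

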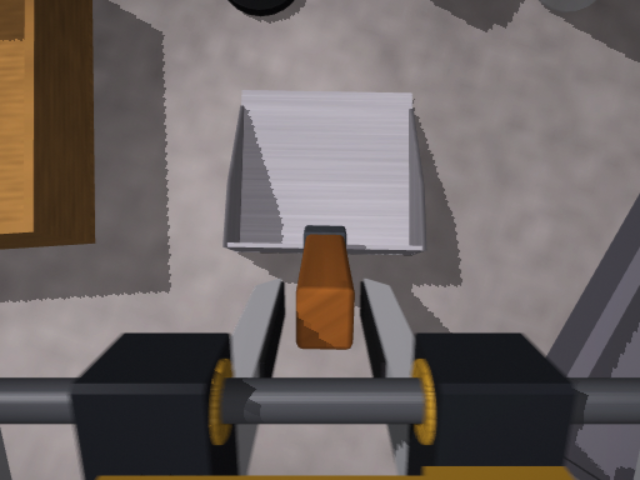

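The fingers straddle the handle: its end is at (325,320), with the fingers at x≈270 and 375. The jaws are still closing, so I'll finish the grip.

Call:
apply_moves(rows=[0,0,0,0,0,0,0.01,0,0,0,0,0,0,0.01,0,0,0,0,0,0,0.01,0,0,0,0,0,0,0.01,0,0,0,0,0,0,0.01,0,0,0,0,0,0,0.01,0,0,0,0,0,0,0.01,0,0,0,0,0,0,0.01], grip_force=58)

```text
t: 5.0
tcp_pos: [0.4559, -0.0345, 0.1168]
orientation: [-3.008, -0.468, -0.529]
ft_force: [-1.2, -0.6, 0.6]
opening: 0.0236
gripper_force: 57.9
```

```bash
python3 - <<'E'
from h import *
o=r.observe(); print(o["tcp_pos"],o["opening"],o["gripper_force"],o["ft_force"]); Rt=R.from_rotvec(o["orientation"]); print((Rt*T0.inv()).as_euler("ZYX",degrees=True))
c=cam("wrist"); g=cv2.cvtColor(c[0],cv2.COLOR_BGR2GRAY).astype(float)
cv2.imwrite("w3raw.png",c[0]); np.savez("wrist0.npz",*[np.asarray(x) for x in c])
ctr=o["tcp_pos"]-(Rt*T0.inv()).apply(GP); print(ctr)
for q in ([.065,.068,0],[.065,-.068,0],[-.065,.068,.045],[-.065,-.068,.045]): print(proj(c,ctr+(Rt*T0.inv()).apply(q)).round(1))
for u in range(205,325,10): y=np.argmax(np.diff(cv2.GaussianBlur(g,(1,5),0)[55:95,u])); print(u,y+55, end="; ")
# lip corner columns at rows near lip
for v in (78,82,86): print(v, g[v,180:200].astype(int), g[v,322:342].astype(int))
E
```

```text
[ 0.45585513 -0.03450679  0.11677966] 0.02357136383821399 57.86612570285797 [-1.20212813 -0.64323167  0.56296286]
[17.67136295  0.0525951  -0.10271103]
[ 0.54233267 -0.00717151  0.00209655]
[189.1  72.2]
[325.6  72.1]
[175.  198.1]
[339.9 198. ]
205 71; 215 72; 225 72; 235 72; 245 72; 255 74; 265 72; 275 73; 285 73; 295 73; 305 73; 315 73; 78 [158 160 161 161 161 162 163 164 164 164 163 167 172 173 172 172 173 172
 172 172] [176 177 177 177 177 177  96 135 139 139 140 140 141 141 141 143 143 141
 140 139]
82 [156 157 158 159 160 161 162 163 162 162 162 170 173 174 174 173 174 174
 173 173] [177 177 177 176 177 177 151 140 141 141 142 142 142 142 142 143 141 140
 140 140]
86 [157 157 157 158 158 159 160 159 159 158 121  91  77  67 187 182 181 181
 180 181] [176 176 176 175 145 152 110 135 139 140 140 140 143 141 141 140 139 140
 140 140]
```

```bash
cat >> h.py <<'E'
GP=np.array([-.0916,0.002,.1167])
TC=np.array([.531,-.318,0]); TY=-15.2
def tr(x,y,z): return TC+R.from_euler("z",TY,degrees=True).apply([x,y,z])
def status():
    o=r.observe(); Rp=R.from_rotvec(o["orientation"])*T0.inv(); lip=o["tcp_pos"]+Rp.apply(LIP-GP)
    print("t",round(float(o["t"]),2),"pan ZYX",Rp.as_euler("ZYX",degrees=True).round(2),"lip",lip.round(4),"lip in tray",R.from_euler("z",-TY,degrees=True).apply(lip-TC).round(4),"F",np.round(o["ft_force"],1),"T",np.round(o["torque"],2),"q",np.round(o["joint_pos"],2))
E
python3 - <<'E'
from h import *
status(); o=r.observe(); p=np.array(o["tcp_pos"]); R0=R.from_rotvec(o["orientation"])
print(R0.inv().apply([0,0,.12]).round(3))
pt,Rt=tcp_for(tr(-.01,0,.11),TY,0); print(pt)
plan(pt,Rt,8,.01,p+[0,0,.12],R0)
E
```

```text
t 5.05 pan ZYX [17.67  0.05 -0.1 ] lip [ 0.6057  0.0109 -0.    ] lip in tray [-0.0142  0.3369 -0.    ] F [-0.1 -0.9  1.3] T [-0.04  0.25 -0.08] q [-0.37 -0.36  1.95  0.23  1.28  0.85]
[ 0.041  0.    -0.113]
[ 0.37075263 -0.27238925  0.2267    ]
shift mm [-147.7  200.8  -42.5] turn [-1.113e+01  2.000e-02  3.092e+01] |s| 0.253 |w| 32.9
-0.006, 0.009, -0.002, -0.5, 0.0, 1.3, 0.01,
-0.023, 0.031, -0.007, -1.7, 0.0, 4.8, 0.01,
-0.047, 0.064, -0.013, -3.5, 0.0, 9.8, 0.01,
-0.074, 0.100, -0.021, -5.6, 0.0, 15.5, 0.01,
-0.101, 0.137, -0.029, -7.6, 0.0, 21.1, 0.01,
-0.125, 0.169, -0.036, -9.4, 0.0, 26.1, 0.01,
-0.141, 0.192, -0.041, -10.7, 0.0, 29.6, 0.01,
-0.148, 0.201, -0.042, -11.1, 0.0, 30.9, 0.01,
```

Call:
apply_moves(rows=[0.002,0,-0.006,0,0,0,0.01,0.007,0,-0.019,0,0,0,0.01,0.014,0,-0.038,0,0,0,0.01,0.021,0,-0.058,0,0,0,0.01,0.029,0,-0.08,0,0,0,0.01,0.036,0,-0.1,0,0,0,0.01,0.04,0,-0.11,0,0,0,0.01,0.041,0,-0.113,0,0,0,0.01])

```text
t: 5.85
tcp_pos: [0.4563, -0.0345, 0.239]
orientation: [-3.009, -0.469, -0.533]
ft_force: [-0.1, 0.1, -2.3]
opening: 0.0236
gripper_force: 57.9
```

Call:
apply_moves(rows=[-0.006,0.009,-0.002,-0.5,0,1.3,0.01,-0.023,0.031,-0.007,-1.7,0,4.8,0.01,-0.047,0.064,-0.013,-3.5,0,9.8,0.01,-0.074,0.1,-0.021,-5.6,0,15.5,0.01,-0.101,0.137,-0.029,-7.6,0,21.1,0.01,-0.125,0.169,-0.036,-9.4,0,26.1,0.01,-0.141,0.192,-0.041,-10.7,0,29.6,0.01,-0.148,0.201,-0.042,-11.1,0,30.9,0.01])

```text
t: 6.65
tcp_pos: [0.3686, -0.2742, 0.2243]
orientation: [3.024, -0.411, 0.528]
ft_force: [-0.0, 0.2, -2.7]
opening: 0.024
gripper_force: 57.9
```

```bash
python3 - <<'E'
from h import *
status()
c=cam("wrist"); im=cv2.resize(c[0],(800,600))
for sx in(-1,1):
  for sy in (-1,1):
    for (hx,hy,z,col) in ((.161,.087,.044,(0,0,255)),(.155,.075,.006,(0,255,0))):
      p=proj(c,tr(sx*hx,sy*hy,z))/.64; cv2.circle(im,tuple(int(x) for x in p),4,col,1)
cv2.imwrite("pics/w3.png",im); np.savez("wrist0.npz",*[np.asarray(x) for x in c])
E
```

```text
t 6.65 pan ZYX [-15.48   0.21   0.09] lip [ 0.5186 -0.3176  0.107 ] lip in tray [-0.0121 -0.0029  0.107 ] F [-0.   0.2 -2.7] T [ 0.13  0.53 -0.01] q [-0.93 -0.38  1.76  0.21  1.49  0.92]
```

View pics/w3.png

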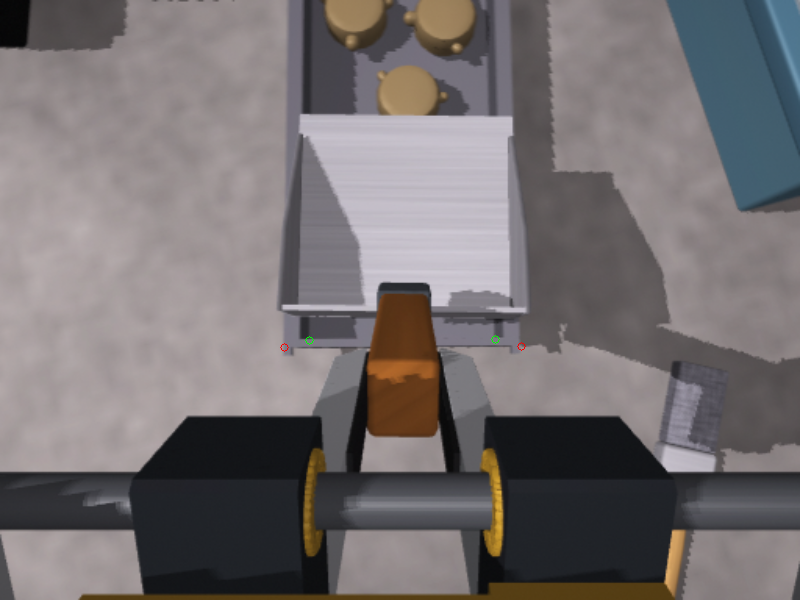

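The pan hovers over the near part of the tray. The lip runs (301,115)–(513,117) and the near tray rim is at about x 291–519, so it looks centred. I'll measure the edges before lowering.

```bash
python3 - <<'E'
from h import *
c=load("wrist"); g=cv2.cvtColor(c[0],cv2.COLOR_BGR2GRAY).astype(float); print("cx",c[2],c[3],"f",c[1])
for v in (5,30,55,66,80,205,215,222):
    d=np.abs(np.diff(cv2.GaussianBlur(g,(3,3),0)[v])); 
    pk=[u for u in range(170,345) if d[u]>5 and d[u]==d[max(0,u-3):u+4].max()]; print(v,pk)
for z,h in ((.044,.087),(.044,.075),(.006,.075)):
    for x in(.05,.1,): print("pred",z,h,[proj(c,tr(x,s*h,z)).round(1).tolist() for s in(1,-1)])
o=r.observe(); Rp=R.from_rotvec(o["orientation"])*T0.inv()
print("lip pred",[proj(c,o["tcp_pos"]+Rp.apply(LIP-GP+[0,s*.068,0])).round(1) for s in(1,-1)])
# bones
hsv=cv2.cvtColor(c[0],cv2.COLOR_BGR2HSV); m=cv2.inRange(hsv,(14,70,60),(30,255,255)); m[75:]=0; m[:,:190]=0; m[:,330:]=0
n,l,st,ce=cv2.connectedComponentsWithStats(m)
for i in range(1,n):
    if st[i,4]>60: print(st[i],ce[i])
E
```

```text
cx 257.5961032036587 194.4624411029804 f 335.47048379834865
5 [183, 193, 199, 207, 244, 259, 267, 302, 307, 315, 325]
30 [183, 193, 198, 221, 225, 256, 270, 289, 294, 316, 326]
55 [183, 193, 198, 227, 243, 278, 289, 311, 317, 327]
66 [182, 192, 198, 226, 243, 277, 299, 312, 317, 327]
80 [182, 191, 327]
205 [181, 191, 197, 227, 239, 240, 276, 283, 315, 321]
215 [180, 191, 197, 227, 237, 277, 315, 321, 331]
222 [180, 187, 217, 228, 236, 279, 290, 298, 325, 331]
pred 0.044 0.087 [[184.7, 47.3], [328.8, 46.3]]
pred 0.044 0.087 [[185.3, 8.3], [327.7, 7.3]]
pred 0.044 0.075 [[194.6, 47.2], [318.8, 46.4]]
pred 0.044 0.075 [[195.1, 8.2], [317.9, 7.4]]
pred 0.006 0.075 [[200.0, 62.5], [313.7, 61.8]]
pred 0.006 0.075 [[200.4, 26.6], [312.8, 25.9]]
lip pred [array([192. ,  72.4]), array([327.5,  72.3])]
[206   0  45  32 971] [227.21936148  11.96601442]
[ 258    0   47   35 1206] [283.04145937  14.99170813]
[ 242   42   45   32 1120] [261.37857143  58.64375   ]
```

```bash
sed -i 's/^TC=.*; TY/TC=np.array([.5315,-.316,0]); TY/' h.py; python3 - <<'E'
from h import *
status()
pt,Rt=tcp_for(tr(-.012,-.001,.016),TY,2.5); plan(pt,Rt,8,.01)
E
```

```text
t 6.7 pan ZYX [-15.47   0.23   0.07] lip [ 0.5186 -0.3178  0.1067] lip in tray [-0.012  -0.0051  0.1067] F [ 0.  -0.8 -1.4] T [ 0.07  0.58 -0.06] q [-0.93 -0.38  1.76  0.21  1.49  0.92]
shift mm [-24.2  -3.4  81.3] turn [ 0.02 -2.27 -0.28] |s| 0.085 |w| 2.3
-0.001, -0.000, 0.003, 0.0, -0.1, -0.0, 0.01,
-0.004, -0.001, 0.013, 0.0, -0.4, -0.0, 0.01,
-0.008, -0.001, 0.026, 0.0, -0.7, -0.1, 0.01,
-0.012, -0.002, 0.041, 0.0, -1.1, -0.1, 0.01,
-0.017, -0.002, 0.056, 0.0, -1.5, -0.2, 0.01,
-0.020, -0.003, 0.069, 0.0, -1.9, -0.2, 0.01,
-0.023, -0.003, 0.078, 0.0, -2.2, -0.3, 0.01,
-0.024, -0.003, 0.081, 0.0, -2.3, -0.3, 0.01,
```

Call:
apply_moves(rows=[-0.001,-0.001,0.003,0,-0.2,0,0.01,-0.004,-0.002,0.013,0,-0.5,-0.1,0.01,-0.008,-0.003,0.026,0,-0.8,-0.1,0.01,-0.012,-0.004,0.041,0,-1.2,-0.2,0.01,-0.017,-0.004,0.056,0,-1.6,-0.2,0.01,-0.02,-0.004,0.069,0,-2.0,-0.3,0.01,-0.023,-0.004,0.078,0,-2.3,-0.3,0.01,-0.024,-0.004,0.081,0,-2.3,-0.3,0.01])

```text
t: 7.5
tcp_pos: [0.3762, -0.2692, 0.14]
orientation: [3.041, -0.396, 0.469]
ft_force: [-0.5, 0.5, -2.0]
opening: 0.0235
gripper_force: 57.9
```

```bash
python3 - <<'E'
from h import *
status()
pt,Rt=tcp_for(tr(-.012,-.001,.006),TY,2.5); plan(pt,Rt,1,.01)
c=cam("wrist"); im=cv2.resize(c[0],(800,600)); cv2.imwrite("pics/w4.png",im)
c=cam("side"); cv2.imwrite("pics/s4.png",cv2.resize(c[0][220:384,230:480],(750,492),interpolation=cv2.INTER_CUBIC))
E
```

```text
t 7.5 pan ZYX [-1.485e+01  2.480e+00  1.000e-02] lip [ 0.522  -0.3099  0.0166] lip in tray [-0.0107  0.0034  0.0166] F [-0.5  0.5 -2. ] T [ 0.17  0.5  -0.01] q [-0.89 -0.33  1.88  0.18  1.35  0.93]
shift mm [-4.4  3.5  9.7] turn [-0.12 -0.02  0.33] |s| 0.011 |w| 0.3
-0.004, 0.003, 0.010, -0.1, -0.0, 0.3, 0.01,
```

View pics/w4.png

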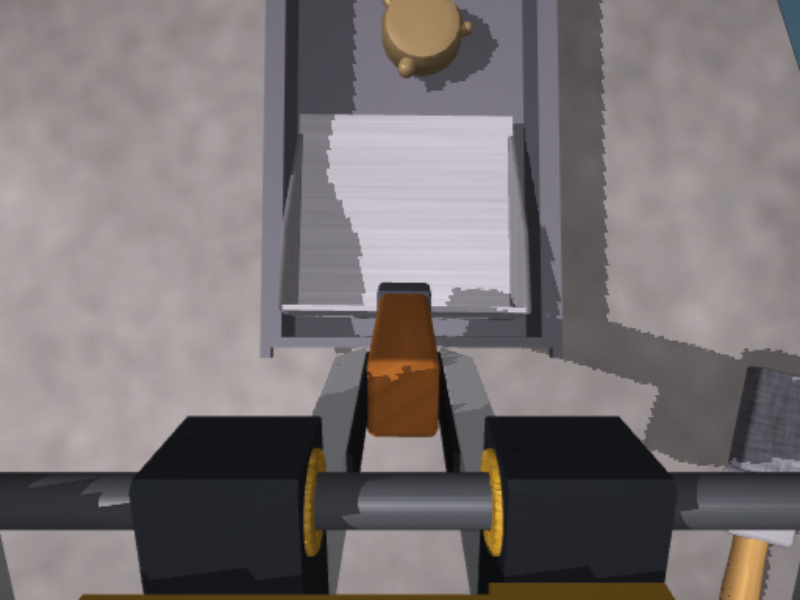

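The pan is inside the tray with its back wall clear of the near end. The lip spans x 301–513 and the rim 263–561, so the pan needs to go about 3 mm to the right. Bone2 is ahead at (422,40). Lowering now.

Call:
apply_moves(rows=[-0.001,0.001,0.001,0,0,0.1,0.01,-0.002,0.002,0.002,0,0,0.2,0.01,-0.003,0.003,0.004,0,0,0.3,0.01,-0.003,0.003,0.006,0,0,0.3,0.01,-0.004,0.003,0.008,0,0,0.3,0.01,-0.004,0.003,0.009,0,0,0.3,0.01,-0.004,0.003,0.01,0,0,0.3,0.01,-0.004,0.003,0.01,0,0,0.3,0.01])

```text
t: 8.4
tcp_pos: [0.375, -0.2725, 0.131]
orientation: [3.039, -0.405, 0.472]
ft_force: [0.5, -1.2, -1.9]
opening: 0.0235
gripper_force: 57.9
```

```bash
python3 - <<'E'
from h import *
status()
for x in (.06,.13,.152):
    pt,Rt=tcp_for(tr(x,-.001,.006),TY,2.5); print(x); plan(pt,Rt,1,.01)
E
```

```text
t 8.4 pan ZYX [-15.16   2.35   0.02] lip [ 0.5209 -0.3141  0.008 ] lip in tray [-0.0107 -0.0009  0.008 ] F [ 0.5 -1.2 -1.9] T [ 0.12  0.5  -0.02] q [-0.89 -0.32  1.89  0.19  1.33  0.92]
0.06
shift mm [67.2 -0.  23.1] turn [-0.03 -0.15  0.03] |s| 0.071 |w| 0.2
0.067, -0.000, 0.023, -0.0, -0.2, 0.0, 0.01,
0.13
shift mm [133.9   0.   44.3] turn [-0.03 -0.15  0.03] |s| 0.141 |w| 0.2
0.134, 0.000, 0.044, -0.0, -0.2, 0.0, 0.01,
0.152
shift mm [1.549e+02 1.000e-01 5.100e+01] turn [-0.03 -0.15  0.03] |s| 0.163 |w| 0.2
0.155, 0.000, 0.051, -0.0, -0.2, 0.0, 0.01,
```

Call:
apply_moves(rows=[0,0,0.001,0,0,0,0.01,0,0,0.001,0,0,0,0.01,-0.0005,0,0.002,0,0,0,0.01,-0.0005,0,0.002,0,0,0,0.01,-0.001,0,0.0025,0,0,0,0.01,-0.001,0,0.0025,0,0,0,0.01,-0.001,0,0.0025,0,0,0,0.01,-0.001,0,0.0025,0,0,0,0.01])

```text
t: 9.2
tcp_pos: [0.3749, -0.2726, 0.1287]
orientation: [3.038, -0.404, 0.473]
ft_force: [-1.2, 0.3, -1.2]
opening: 0.0234
gripper_force: 57.9
```

```bash
python3 - <<'E'
from h import *
status()
for x in (.06,.152):
    pt,Rt=tcp_for(tr(x,-.001,.006),TY,2.5); print(x); plan(pt,Rt,1,.01)
E
```

```text
t 9.2 pan ZYX [-15.17   2.32   0.  ] lip [ 0.5208 -0.3142  0.0058] lip in tray [-0.0107 -0.0011  0.0058] F [-1.2  0.3 -1.2] T [ 0.1   0.39 -0.05] q [-0.89 -0.32  1.9   0.19  1.32  0.92]
0.06
shift mm [68.  -0.1 20.9] turn [-0.01 -0.18  0.03] |s| 0.071 |w| 0.2
0.068, -0.000, 0.021, -0.0, -0.2, 0.0, 0.01,
0.152
shift mm [ 1.556e+02 -1.000e-01  4.890e+01] turn [-0.01 -0.18  0.03] |s| 0.163 |w| 0.2
0.156, -0.000, 0.049, -0.0, -0.2, 0.0, 0.01,
```

Call:
apply_moves(rows=[0.004,0,0.0025,0,0,0,0.01,0.012,0,0.005,0,0,0,0.01,0.021,0,0.0078,0,0,0,0.01,0.03,0,0.0107,0,0,0,0.01,0.039,0,0.0135,0,0,0,0.01,0.048,0,0.0163,0,0,0,0.01,0.057,0,0.0192,0,0,0,0.01,0.066,0,0.022,0,0,0,0.01])

```text
t: 10.0
tcp_pos: [0.4428, -0.291, 0.1279]
orientation: [3.038, -0.404, 0.472]
ft_force: [-4.5, 0.8, 4.6]
opening: 0.0236
gripper_force: 57.9
```

```bash
python3 - <<'E'
from h import *
status()
for x in (.12,.152):
    pt,Rt=tcp_for(tr(x,-.001,.0055),TY,2.5); print(x); plan(pt,Rt,1,.01)
c=cam("wrist"); im=cv2.resize(c[0],(640,480)); cv2.imwrite("pics/w5.png",im)
E
```

```text
t 10.0 pan ZYX [-15.16   2.33   0.  ] lip [ 0.5887 -0.3326  0.0049] lip in tray [ 0.0596 -0.001   0.0049] F [-4.5  0.8  4.6] T [ 0.19  0.47 -0.05] q [-0.8  -0.16  1.77  0.16  1.27  1.01]
0.12
shift mm [58.2 -0.1 17.5] turn [-0.01 -0.17  0.04] |s| 0.061 |w| 0.2
0.058, -0.000, 0.017, -0.0, -0.2, 0.0, 0.01,
0.152
shift mm [88.7 -0.1 27.2] turn [-0.01 -0.17  0.04] |s| 0.093 |w| 0.2
0.089, -0.000, 0.027, -0.0, -0.2, 0.0, 0.01,
```

View pics/w5.png

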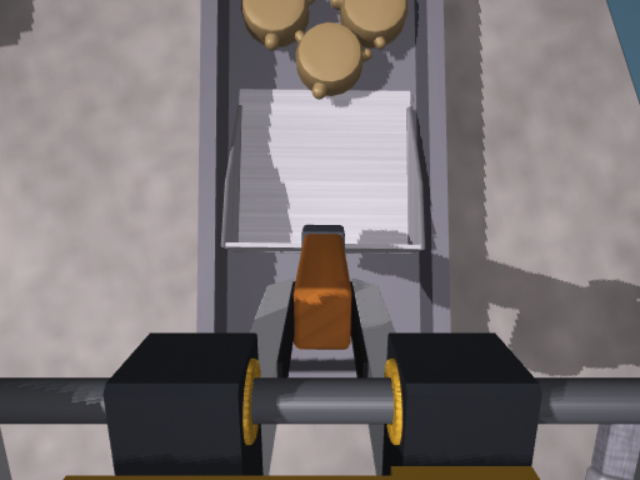

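The lip is in light contact with the floor (about 6 N). It has reached bone2 at (330,60), with bone0 at (275,15) and bone1 at (373,15) ahead. Continuing slowly.

Call:
apply_moves(rows=[0.003,0,0.001,0,0,0,0.01,0.007,0,0.0022,0,0,0,0.01,0.011,0,0.0034,0,0,0,0.01,0.015,0,0.0047,0,0,0,0.01,0.019,0,0.006,0,0,0,0.01,0.023,0,0.0072,0,0,0,0.01,0.027,0,0.0085,0,0,0,0.01,0.031,0,0.0098,0,0,0,0.01])

```text
t: 10.85
tcp_pos: [0.4735, -0.2994, 0.1278]
orientation: [3.038, -0.405, 0.472]
ft_force: [-3.7, 1.2, 4.8]
opening: 0.0236
gripper_force: 57.9
```

```bash
cat >> h.py <<'E'
def bones(n="wrist",z=.034,save=None):
    c=cam(n); hsv=cv2.cvtColor(c[0],cv2.COLOR_BGR2HSV); m=cv2.inRange(hsv,(14,70,60),(30,255,255))
    if save: cv2.imwrite(save,c[0])
    dt=cv2.distanceTransform(cv2.copyMakeBorder(m,1,1,1,1,cv2.BORDER_REPLICATE),cv2.DIST_L2,5)[1:-1,1:-1]; out=[]
    for k in range(6):
        _,v,_,(u,w)=cv2.minMaxLoc(dt)
        if v<5: break
        P=onz(c,u,w,z); q=R.from_euler("z",-TY,degrees=True).apply(P-TC)
        if abs(q[0])<.18 and abs(q[1])<.09: out.append((q[:2].round(3).tolist(),round(float(v),1),(u,w)))
        cv2.circle(dt,(u,w),int(v*1.2),0,-1)
    print(n,out)
E
python3 - <<'E'
from h import *
status(); bones(); bones("top")
E
```

```text
t 10.85 pan ZYX [-15.17   2.34   0.  ] lip [ 0.6194 -0.341   0.0048] lip in tray [ 0.0914 -0.0011  0.0048] F [-3.7  1.2  4.8] T [ 0.15  0.51 -0.07] q [-0.76 -0.09  1.71  0.15  1.25  1.05]
wrist [([0.084, -0.004], 27.0, (263, 67)), ([0.12, -0.041], 26.2, (303, 29)), ([0.118, 0.039], 26.2, (216, 31))]
top [([0.089, -0.002], 9.6, (412, 200))]
```

Call:
apply_moves(rows=[0.003,0,0.001,0,0,0,0.01,0.007,0,0.0022,0,0,0,0.01,0.011,0,0.0034,0,0,0,0.01,0.015,0,0.0047,0,0,0,0.01,0.019,0,0.006,0,0,0,0.01,0.023,0,0.0072,0,0,0,0.01,0.027,0,0.0085,0,0,0,0.01,0.031,0,0.0098,0,0,0,0.01])

```text
t: 11.75
tcp_pos: [0.5045, -0.3078, 0.128]
orientation: [3.038, -0.404, 0.471]
ft_force: [-5.8, 1.6, 6.5]
opening: 0.0234
gripper_force: 57.9
```

```bash
python3 - <<'E'
from h import *
status(); bones(save="w6raw.png")
im=cv2.imread("w6raw.png"); cv2.imwrite("pics/w6.png",cv2.resize(im[:240,130:390],(780,600)))
E
```

```text
t 11.75 pan ZYX [-15.16   2.38  -0.  ] lip [ 0.6504 -0.3494  0.0049] lip in tray [ 0.1234 -0.001   0.0049] F [-5.8  1.6  6.5] T [0.22 0.71 0.  ] q [-0.73 -0.03  1.65  0.14  1.25  1.08]
wrist [([0.097, -0.004], 27.4, (263, 87)), ([0.126, 0.043], 26.6, (212, 56)), ([0.127, -0.044], 26.4, (307, 55)), ([-0.165, -0.056], 11.0, (323, 383)), ([-0.165, -0.068], 11.0, (337, 383)), ([-0.165, -0.08], 11.0, (351, 383))]
```

View pics/w6.png

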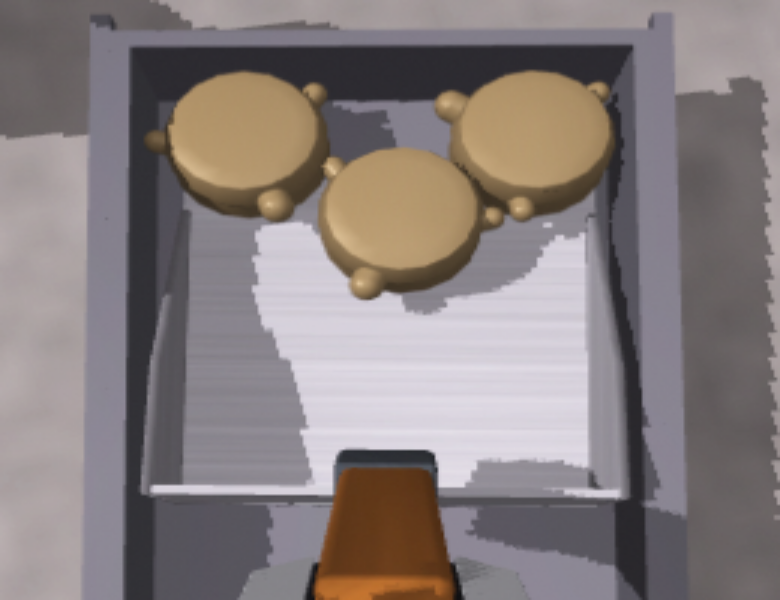

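Bone2 at (400,215) is fully on the pan, but it is wedging bones 0 and 1 (at (247,140) and (532,140)) outward against the tray corners. I'll pull back with bone2 on the pan, tilt so it slides to the back, then go in again for the other two.

```bash
python3 - <<'E'
from h import *
o=r.observe(); p=np.array(o["tcp_pos"]);R0=R.from_rotvec(o["orientation"])
pt,Rt=tcp_for(tr(.05,-.001,.012),TY,-3); plan(pt,Rt,8,.01)
b=tr(-.08,-.001,.010); Rp=panR(TY,-32); pt2,Rt2=tcp_for(b+Rp.apply([.13,0,0]),TY,-32); print(pt2); plan(pt2,Rt2,8,.01,pt,Rt)
E
```

```text
shift mm [-83.2  -0.2 -18.5] turn [-0.02  5.34  0.03] |s| 0.085 |w| 5.3
-0.004, -0.000, -0.001, -0.0, 0.2, 0.0, 0.01,
-0.013, -0.000, -0.003, -0.0, 0.8, 0.0, 0.01,
-0.026, -0.000, -0.006, -0.0, 1.7, 0.0, 0.01,
-0.042, -0.000, -0.009, -0.0, 2.7, 0.0, 0.01,
-0.057, -0.000, -0.013, -0.0, 3.7, 0.0, 0.01,
-0.070, -0.000, -0.016, -0.0, 4.5, 0.0, 0.01,
-0.080, -0.000, -0.018, -0.0, 5.1, 0.0, 0.01,
-0.083, -0.000, -0.018, -0.0, 5.3, 0.0, 0.01,
[ 0.37311381 -0.27193117  0.09487136]
shift mm [-57.7  -0.    3.2] turn [-0. 29.  0.] |s| 0.058 |w| 29.0
-0.002, -0.000, 0.000, -0.0, 1.2, 0.0, 0.01,
-0.009, -0.000, 0.000, -0.0, 4.5, 0.0, 0.01,
-0.018, -0.000, 0.001, -0.0, 9.2, 0.0, 0.01,
-0.029, -0.000, 0.002, -0.0, 14.5, 0.0, 0.01,
-0.039, -0.000, 0.002, -0.0, 19.8, 0.0, 0.01,
-0.049, -0.000, 0.003, -0.0, 24.5, 0.0, 0.01,
-0.055, -0.000, 0.003, -0.0, 27.8, 0.0, 0.01,
-0.058, -0.000, 0.003, -0.0, 29.0, 0.0, 0.01,
```

Call:
apply_moves(rows=[-0.004,0,-0.002,0,0.2,0,0.01,-0.013,0,-0.005,0,0.8,0,0.01,-0.026,0,-0.009,0,1.7,0,0.01,-0.041,0,-0.013,0,2.7,0,0.01,-0.056,0,-0.017,0,3.7,0,0.01,-0.069,0,-0.02,0,4.5,0,0.01,-0.079,0,-0.022,0,5.1,0,0.01,-0.082,0,-0.022,0,5.3,0,0.01])

```text
t: 12.6
tcp_pos: [0.421, -0.2844, 0.122]
orientation: [3.004, -0.402, 0.607]
ft_force: [0.1, -0.2, -3.0]
opening: 0.0234
gripper_force: 57.9
```

Call:
apply_moves(rows=[-0.002,0,-0.001,0,1.2,0,0.01,-0.009,0,-0.002,0,4.5,0,0.01,-0.018,0,-0.003,0,9.2,0,0.01,-0.029,0,-0.003,0,14.5,0,0.01,-0.039,0,-0.002,0,19.8,0,0.01,-0.049,0,0,0,24.5,0,0.01,-0.055,0,0.003,0,27.8,0,0.01,-0.058,0,0.004,0,29,0,0.01])

```text
t: 13.4
tcp_pos: [0.3713, -0.2717, 0.0951]
orientation: [2.7, -0.364, 1.315]
ft_force: [-0.1, -0.7, -2.4]
opening: 0.0235
gripper_force: 57.9
```

```bash
python3 - <<'E'
from h import *
status(); bones(save="w7raw.png"); bones("top",save="t7raw.png")
E
```

```text
t 13.4 pan ZYX [-15.36 -31.92   0.04] lip [ 0.5585 -0.3251  0.0789] lip in tray [ 0.0284 -0.0017  0.0789] F [-0.1 -0.7 -2.4] T [ 0.23  1.1  -0.01] q [-1.39 -0.62  2.39  0.92  1.09  0.12]
wrist [([-0.006, -0.006], 25.0, (264, 129)), ([0.121, -0.043], 12.0, (291, 62)), ([0.122, 0.042], 11.4, (225, 62))]
top [([0.128, -0.045], 9.6, (433, 190)), ([-0.047, -0.009], 9.4, (401, 255))]
```

Call:
apply_moves(rows=[0,0,0,0,1,0,0.01,0,0,-0.001,0,2,0,0.01,0,0,-0.002,0,3,0,0.01,0,0,-0.002,0,3,0,0.01,0,0,-0.002,0,3,0,0.01,0,0,-0.002,0,3,0,0.01,0,0,-0.002,0,3,0,0.01,0,0,-0.002,0,3,0,0.01])

```text
t: 14.3
tcp_pos: [0.3714, -0.2716, 0.0989]
orientation: [2.661, -0.354, 1.384]
ft_force: [0.3, 0.1, -3.0]
opening: 0.0233
gripper_force: 57.9
```

```bash
python3 - <<'E'
from h import *
status(); bones(save="w8raw.png")
pt,Rt=tcp_for(tr(.05,-.001,.016),TY,-3); plan(pt,Rt,8,.01); print(pt)
E
```

```text
t 14.3 pan ZYX [-15.15 -34.97  -0.  ] lip [ 0.5593 -0.3246  0.093 ] lip in tray [ 0.0291 -0.001   0.093 ] F [ 0.3  0.1 -3. ] T [0.28 1.1  0.  ] q [-1.44 -0.62  2.42  1.    1.12  0.04]
wrist [([-0.035, -0.01], 22.0, (268, 159))]
shift mm [51.7 -0.  29.3] turn [-3.000e-02 -3.197e+01  4.000e-02] |s| 0.059 |w| 32.0
0.002, -0.000, 0.001, -0.0, -1.4, 0.0, 0.01,
0.008, -0.000, 0.005, -0.0, -5.0, 0.0, 0.01,
0.016, -0.000, 0.009, -0.0, -10.1, 0.0, 0.01,
0.026, -0.000, 0.015, -0.0, -16.0, 0.0, 0.01,
0.035, -0.000, 0.020, -0.0, -21.9, 0.0, 0.01,
0.044, -0.000, 0.025, -0.0, -27.0, 0.0, 0.01,
0.049, -0.000, 0.028, -0.0, -30.6, 0.0, 0.01,
0.052, -0.000, 0.029, -0.0, -32.0, 0.0, 0.01,
[ 0.4232046  -0.28554054  0.12434426]
```

Call:
apply_moves(rows=[0.002,0,-0.001,0,-1.4,0,0.01,0.008,0,0.002,0,-5,0,0.01,0.016,0,0.005,0,-10.1,0,0.01,0.026,0,0.011,0,-16,0,0.01,0.035,0,0.016,0,-21.9,0,0.01,0.044,0,0.022,0,-27,0,0.01,0.049,0,0.026,0,-30.6,0,0.01,0.052,0,0.028,0,-32,0,0.01])

```text
t: 15.15
tcp_pos: [0.4244, -0.2851, 0.1263]
orientation: [3.004, -0.396, 0.61]
ft_force: [0.5, -0.2, -2.2]
opening: 0.0234
gripper_force: 57.9
```

```bash
python3 - <<'E'
from h import *
status(); bones(save="w9raw.png")
pt,Rt=tcp_for(tr(.085,-.001,.0055),TY,2.5); plan(pt,Rt,8,.01)
c=cam("wrist"); hsv=cv2.cvtColor(c[0],cv2.COLOR_BGR2HSV)
E
```

```text
t 15.15 pan ZYX [-15.02  -2.97   0.07] lip [ 0.5808 -0.329   0.0178] lip in tray [0.0509 0.0004 0.0178] F [ 0.5 -0.2 -2.2] T [ 0.15  0.67 -0.01] q [-0.86 -0.27  1.89  0.24  1.2   0.92]
wrist [([0.118, -0.044], 24.8, (305, 0)), ([0.118, 0.041], 23.0, (219, 0)), ([-0.046, -0.013], 19.4, (274, 162))]
shift mm [42.5  0.7 15.1] turn [-0.12 -5.48  0.12] |s| 0.045 |w| 5.5
0.002, 0.000, 0.001, -0.0, -0.2, 0.0, 0.01,
0.007, 0.000, 0.002, -0.0, -0.9, 0.0, 0.01,
0.013, 0.000, 0.005, -0.0, -1.7, 0.0, 0.01,
0.021, 0.000, 0.008, -0.1, -2.7, 0.1, 0.01,
0.029, 0.000, 0.010, -0.1, -3.7, 0.1, 0.01,
0.036, 0.001, 0.013, -0.1, -4.6, 0.1, 0.01,
0.041, 0.001, 0.014, -0.1, -5.2, 0.1, 0.01,
0.043, 0.001, 0.015, -0.1, -5.5, 0.1, 0.01,
```

Call:
apply_moves(rows=[0.002,0,0.001,0,-0.2,0,0.01,0.007,0,0.002,0,-0.9,0,0.01,0.013,0,0.005,0,-1.7,0,0.01,0.021,0,0.008,0,-2.7,0.1,0.01,0.029,0.001,0.01,0,-3.7,0.1,0.01,0.036,0.001,0.013,-0.1,-4.6,0.1,0.01,0.041,0.001,0.0145,-0.1,-5.2,0.1,0.01,0.043,0.001,0.0155,-0.1,-5.5,0.1,0.01])

```text
t: 16.05
tcp_pos: [0.467, -0.2988, 0.1286]
orientation: [3.037, -0.407, 0.468]
ft_force: [-1.8, 0.3, 2.1]
opening: 0.0233
gripper_force: 57.9
```

```bash
python3 - <<'E'
from h import *
status(); bones()
pt,Rt=tcp_for(tr(.135,-.001,.005),TY,2.5); plan(pt,Rt,8,.01)
E
```

```text
t 16.05 pan ZYX [-15.29   2.47  -0.07] lip [ 0.6125 -0.3407  0.0053] lip in tray [ 0.0847 -0.0026  0.0053] F [-1.8  0.3  2.1] T [ 0.12  0.37 -0.06] q [-0.77 -0.11  1.72  0.15  1.26  1.04]
wrist [([0.124, -0.044], 26.4, (305, 18)), ([0.124, 0.042], 26.0, (211, 18)), ([-0.009, -0.015], 19.6, (274, 161))]
shift mm [47.7 -1.3 15.4] turn [ 0.09 -0.06 -0.06] |s| 0.05 |w| 0.1
0.002, -0.000, 0.001, 0.0, -0.0, -0.0, 0.01,
0.007, -0.000, 0.002, 0.0, -0.0, -0.0, 0.01,
0.015, -0.000, 0.005, 0.0, -0.0, -0.0, 0.01,
0.024, -0.001, 0.008, 0.0, -0.0, -0.0, 0.01,
0.033, -0.001, 0.011, 0.1, -0.0, -0.0, 0.01,
0.040, -0.001, 0.013, 0.1, -0.1, -0.1, 0.01,
0.046, -0.001, 0.015, 0.1, -0.1, -0.1, 0.01,
0.048, -0.001, 0.015, 0.1, -0.1, -0.1, 0.01,
```

Contact is light (about 4 N). Next I'll advance to 0.135 and look at how the side walls meet the outer bones.

Call:
apply_moves(rows=[0.006,0,0.002,0,0,0,0.01,0.012,-0.001,0.004,0,0,0,0.01,0.018,-0.001,0.006,0,0,0,0.01,0.024,-0.001,0.008,0,0,0,0.01,0.03,-0.001,0.01,0,0,0,0.01,0.036,-0.001,0.012,0,0,0,0.01,0.042,-0.001,0.0138,0,0,0,0.01,0.048,-0.001,0.0155,0,0,0,0.01])

```text
t: 16.9
tcp_pos: [0.5151, -0.3109, 0.1283]
orientation: [3.037, -0.407, 0.466]
ft_force: [-5.9, 2.6, 7.2]
opening: 0.024
gripper_force: 57.9
```

```bash
python3 - <<'E'
from h import *
status(); bones(save="w10raw.png")
pt,Rt=tcp_for(tr(.152,-.001,.005),TY,2.5); plan(pt,Rt,1,.01)
im=cv2.imread("w10raw.png"); cv2.imwrite("pics/w10.png",cv2.resize(im[:240,130:390],(780,600)))
E
```

```text
t 16.9 pan ZYX [-15.3    2.54  -0.08] lip [ 0.6605 -0.3529  0.0048] lip in tray [ 0.1341 -0.0018  0.0048] F [-5.9  2.6  7.2] T [0.39 0.72 0.07] q [-0.72 -0.    1.62  0.14  1.25  1.1 ]
wrist [([0.127, -0.042], 27.0, (304, 67)), ([0.127, 0.042], 26.6, (212, 67)), ([0.041, -0.011], 20.0, (270, 160)), ([-0.154, -0.056], 11.0, (323, 383)), ([-0.154, -0.068], 11.0, (337, 383)), ([-0.154, -0.08], 11.0, (351, 383))]
shift mm [16.1 -0.4  5. ] turn [ 0.1  -0.02 -0.06] |s| 0.017 |w| 0.1
0.016, -0.000, 0.005, 0.1, -0.0, -0.1, 0.01,
```

View pics/w10.png

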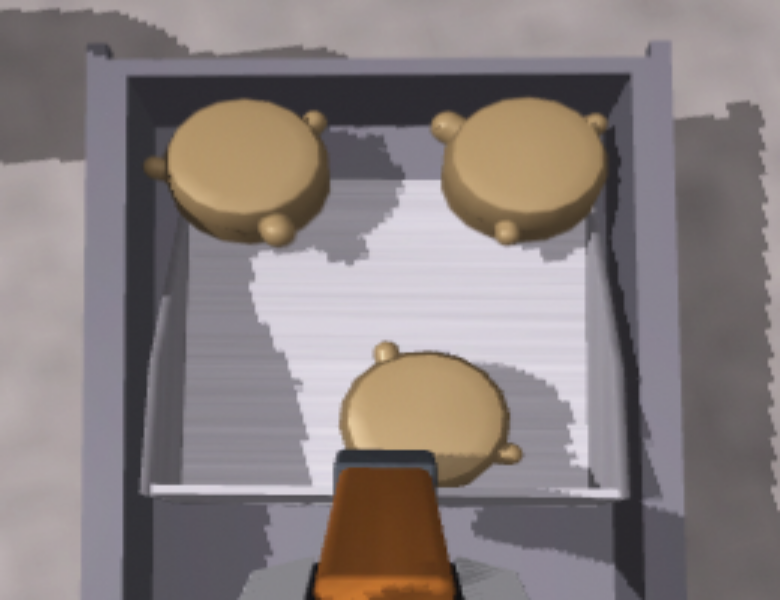

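Bone2 now sits at the pan's back (425,415). Bones 0 and 1, at (247,168) and (525,168), are riding onto the lip and lean slightly on the front of the side walls. I'll advance the rest of the way with a small sideways wiggle to bring them inside.

Call:
apply_moves(rows=[0.004,-0.002,0.0013,0,0,0,0.01,0.008,-0.004,0.0025,0,0,0,0.01,0.01,-0.005,0.003,0,0,0,0.01,0.012,-0.002,0.0037,0,0,0,0.01,0.013,0.002,0.004,0,0,0,0.01,0.014,0.005,0.0043,0,0,0,0.01,0.015,0.002,0.0047,0,0,0,0.01,0.0155,0,0.005,0,0,0,0.01])

```text
t: 17.75
tcp_pos: [0.5307, -0.3158, 0.128]
orientation: [3.035, -0.408, 0.466]
ft_force: [-6.3, -0.8, 5.2]
opening: 0.0236
gripper_force: 57.9
```

```bash
python3 - <<'E'
from h import *
status(); bones(save="w11raw.png")
E
```

```text
t 17.75 pan ZYX [-15.35   2.51  -0.17] lip [ 0.676  -0.3581  0.0046] lip in tray [ 0.1505 -0.0028  0.0046] F [-6.3 -0.8  5.2] T [-0.19  0.67 -0.31] q [-0.7   0.03  1.59  0.13  1.24  1.11]
wrist [([0.128, 0.036], 27.0, (217, 83)), ([0.128, -0.04], 27.0, (301, 83)), ([0.057, -0.011], 20.0, (269, 160)), ([0.043, -0.027], 11.4, (287, 176)), ([-0.138, -0.057], 11.0, (323, 383)), ([-0.138, -0.069], 11.0, (337, 383))]
```

```bash
python3 - <<'E'
from h import *
o=r.observe(); p=np.array(o["tcp_pos"]);R0=R.from_rotvec(o["orientation"])
for a,z,bx in ((-10,.008,.018),(-20,.010,.016),(-30,.012,.014),(-38,.014,.012)):
    b=tr(bx,-.001,z); Rp=panR(TY,a); pt,Rt=tcp_for(b+Rp.apply([.13,0,0]),TY,a); print(a); plan(pt,Rt,1,.01,p,R0)
E
```

```text
-10
shift mm [-29.4  -0.9   0.9] turn [ 0.22 12.49 -0.06] |s| 0.029 |w| 12.5
-0.029, -0.001, 0.001, 0.2, 12.5, -0.1, 0.01,
-20
shift mm [-51.2  -0.9   2.2] turn [ 0.23 22.49 -0.04] |s| 0.051 |w| 22.5
-0.051, -0.001, 0.002, 0.2, 22.5, -0.0, 0.01,
-30
shift mm [-72.1  -0.8   6.9] turn [ 2.300e-01  3.249e+01 -2.000e-02] |s| 0.072 |w| 32.5
-0.072, -0.001, 0.007, 0.2, 32.5, -0.0, 0.01,
-38
shift mm [-87.9  -0.8  12.6] turn [ 2.300e-01  4.049e+01 -1.000e-02] |s| 0.089 |w| 40.5
-0.088, -0.001, 0.013, 0.2, 40.5, -0.0, 0.01,
```

Call:
apply_moves(rows=[-0.008,0,-0.001,0,3.5,0,0.01,-0.019,-0.001,0,0.1,8,0,0.01,-0.029,-0.001,0.0,0.2,12.5,0,0.01,-0.04,-0.001,0.001,0.2,17.5,0,0.01,-0.051,-0.001,0.002,0.2,22.5,0,0.01,-0.059,-0.001,0.004,0.2,26,0,0.01,-0.067,-0.001,0.006,0.2,30,0,0.01,-0.072,-0.001,0.007,0.2,32.5,0,0.01])

```text
t: 18.6
tcp_pos: [0.465, -0.2953, 0.0957]
orientation: [2.729, -0.367, 1.269]
ft_force: [0.5, 0.0, -2.5]
opening: 0.0237
gripper_force: 57.9
```

```bash
python3 - <<'E'
from h import *
status(); bones(save="w12raw.png"); bones("top",save="t12raw.png")
E
```

```text
t 18.6 pan ZYX [-15.35 -29.86   0.21] lip [ 0.6516 -0.3481  0.0725] lip in tray [0.1244 0.0005 0.0725] F [ 0.5  0.  -2.5] T [0.31 1.26 0.12] q [-1.04 -0.36  2.23  0.86  0.78  0.32]
wrist [([0.138, -0.044], 26.0, (299, 95)), ([0.129, 0.045], 25.4, (219, 100)), ([0.039, -0.012], 19.4, (273, 162)), ([-0.145, -0.038], 11.0, (322, 383)), ([-0.145, -0.046], 11.0, (336, 383))]
top [([0.09, -0.046], 10.2, (430, 205))]
```

Call:
apply_moves(rows=[-0.004,0,-0.001,0,2,0,0.01,-0.008,0,-0.002,0,4,0,0.01,-0.012,0,-0.003,0,6,0,0.01,-0.016,0,-0.004,0,8,0,0.01,-0.016,0,-0.004,0,8,0,0.01,-0.016,0,-0.004,0,8,0,0.01,-0.016,0,-0.004,0,8,0,0.01,-0.016,0,-0.004,0,8,0,0.01])

```text
t: 19.5
tcp_pos: [0.4543, -0.2931, 0.0899]
orientation: [2.62, -0.349, 1.451]
ft_force: [0.1, -0.4, -3.9]
opening: 0.0236
gripper_force: 58.0
```

```bash
python3 - <<'E'
from h import *
status(); bones(save="w13raw.png")
im=cv2.imread("w13raw.png"); cv2.imwrite("pics/w13.png",cv2.resize(im[:300,110:410],(600,600)))
E
```

```text
t 19.5 pan ZYX [-15.19 -37.96   0.08] lip [ 0.6422 -0.3461  0.0942] lip in tray [0.1147 0.     0.0942] F [ 0.1 -0.4 -3.9] T [0.36 1.38 0.03] q [-1.16 -0.37  2.34  1.17  0.8  -0.03]
wrist [([0.047, 0.038], 26.4, (221, 162)), ([0.118, -0.048], 25.4, (301, 121)), ([0.044, -0.02], 20.4, (280, 164)), ([-0.151, -0.036], 11.0, (322, 383)), ([-0.151, -0.044], 11.0, (336, 383)), ([-0.151, -0.052], 11.0, (350, 383))]
```

View pics/w13.png

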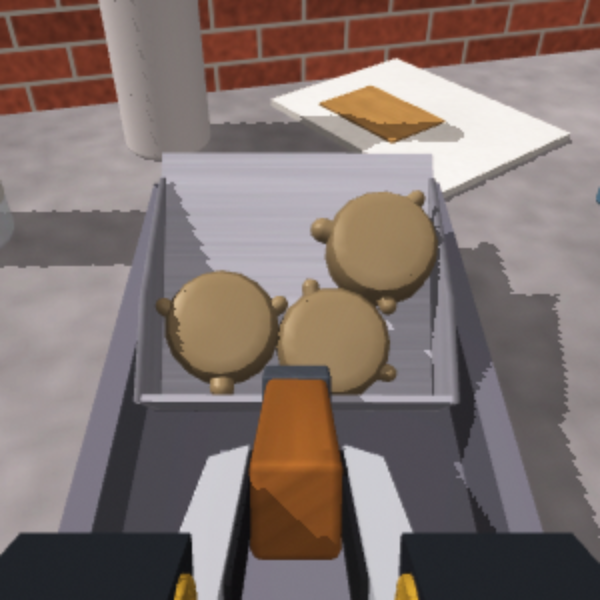

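All three bones are on the pan: (222,325), (335,340) and (380,245), resting toward the back wall and clear of the lip. Next I'll lift and carry them to the box, using numbers only from here since the picture budget is spent.

```bash
cat >> h.py <<'E'
BC=np.array([.493,.274,0]); BY=22.
def bx(x,y,z): return BC+R.from_euler("z",BY,degrees=True).apply([x,y,z])
def backpose(b,yaw,a): return tcp_for(np.asarray(b)+panR(yaw,a).apply([.13,0,0]),yaw,a)
E
python3 - <<'E'
from h import *
p1=backpose(tr(-.02,0,.10),TY,-20); plan(*p1,8,.01)
m=backpose([.49,-.01,.11],3,-18); print("mid",m[0]); plan(*m,8,.01,*p1)
E
```

```text
shift mm [ 91.6  -0.3 -62.4] turn [-9.000e-02 -1.796e+01 -1.000e-02] |s| 0.111 |w| 18.0
0.004, -0.000, -0.003, -0.0, -0.8, -0.0, 0.01,
0.014, -0.000, -0.010, -0.0, -2.8, -0.0, 0.01,
0.029, -0.000, -0.020, -0.0, -5.7, -0.0, 0.01,
0.046, -0.000, -0.031, -0.0, -9.0, -0.0, 0.01,
0.063, -0.000, -0.043, -0.1, -12.3, -0.0, 0.01,
0.077, -0.000, -0.053, -0.1, -15.2, -0.0, 0.01,
0.088, -0.000, -0.060, -0.1, -17.2, -0.0, 0.01,
0.092, -0.000, -0.062, -0.1, -18.0, -0.0, 0.01,
mid [ 0.42861903 -0.0112141   0.21276844]
shift mm [ -64.4 -265.1  -70. ] turn [ 11.45  -1.98 -14.14] |s| 0.282 |w| 18.3
-0.003, -0.011, -0.003, 0.5, -0.1, -0.6, 0.01,
-0.010, -0.041, -0.011, 1.8, -0.3, -2.2, 0.01,
-0.020, -0.084, -0.022, 3.6, -0.6, -4.5, 0.01,
-0.032, -0.133, -0.035, 5.7, -1.0, -7.1, 0.01,
-0.044, -0.181, -0.048, 7.8, -1.4, -9.7, 0.01,
-0.054, -0.224, -0.059, 9.7, -1.7, -11.9, 0.01,
-0.062, -0.254, -0.067, 11.0, -1.9, -13.5, 0.01,
-0.064, -0.265, -0.070, 11.5, -2.0, -14.1, 0.01,
```

Call:
apply_moves(rows=[0.004,0,-0.003,0,-0.8,0,0.01,0.014,0,-0.01,0,-2.8,0,0.01,0.029,0,-0.02,0,-5.7,0,0.01,0.046,0,-0.031,0,-9,0,0.01,0.063,0,-0.043,0,-12.3,0,0.01,0.077,0,-0.053,0,-15.2,0,0.01,0.088,0,-0.06,0,-17.2,0,0.01,0.092,0,-0.062,0,-18,0,0.01])

```text
t: 20.35
tcp_pos: [0.4514, -0.2925, 0.2038]
orientation: [2.844, -0.377, 1.039]
ft_force: [0.4, -0.1, -3.0]
opening: 0.0236
gripper_force: 58.0
```

Call:
apply_moves(rows=[-0.003,-0.011,-0.003,0.5,-0.1,-0.6,0.01,-0.01,-0.041,-0.011,1.8,-0.3,-2.2,0.01,-0.02,-0.084,-0.022,3.6,-0.6,-4.5,0.01,-0.032,-0.13,-0.035,5.7,-1,-7.1,0.01,-0.044,-0.18,-0.048,7.8,-1.4,-9.7,0.01,-0.054,-0.222,-0.059,9.7,-1.7,-11.9,0.01,-0.062,-0.252,-0.067,11,-1.9,-13.5,0.01,-0.064,-0.265,-0.07,11.5,-2,-14.1,0.01])

```text
t: 21.15
tcp_pos: [0.4295, -0.0081, 0.2093]
orientation: [-2.948, -0.083, -1.001]
ft_force: [1.2, -0.6, -4.3]
opening: 0.0234
gripper_force: 58.0
```

```bash
cat >> h.py <<'E'
def pb():
    c=cam("wrist"); hsv=cv2.cvtColor(c[0],cv2.COLOR_BGR2HSV); m=cv2.inRange(hsv,(14,60,50),(30,190,255)); m[210:]=0; m[:40]=0; m[:,:160]=0; m[:,350:]=0
    dt=cv2.distanceTransform(m,cv2.DIST_L2,5)
    for k in range(4):
        _,v,_,(u,w)=cv2.minMaxLoc(dt); print("bone px",(u,w),round(v,1),end="; "); cv2.circle(dt,(u,w),int(v*1.2),0,-1)
    print()
E
python3 - <<'E'
from h import *
status(); pb()
h1=tcp_for(bx(-.03,0,.15),BY,-12); print(h1[0]); plan(*h1,8,.01)
h2=tcp_for(bx(-.02,0,.115),BY,3); plan(*h2,8,.01,*h1)
E
```

```text
t 21.15 pan ZYX [  3.22 -17.53   0.5 ] lip [0.6137 0.0013 0.1451] lip in tray [-0.0038  0.3277  0.1451] F [ 1.2 -0.6 -4.3] T [-0.11  1.14 -0.07] q [-0.39 -0.76  2.09  0.29  1.22  1.11]
bone px (220, 163) 27.4; bone px (297, 122) 27.0; bone px (279, 163) 20.4; bone px (286, 186) 10.6; 
[0.29991465 0.19814552 0.23159085]
shift mm [ -81.  -213.   -87.1] turn [ 10.16  -5.65 -15.54] |s| 0.244 |w| 19.4
-0.003, -0.009, -0.004, 0.4, -0.2, -0.7, 0.01,
-0.013, -0.033, -0.014, 1.6, -0.9, -2.4, 0.01,
-0.026, -0.067, -0.028, 3.2, -1.8, -4.9, 0.01,
-0.041, -0.106, -0.044, 5.1, -2.8, -7.8, 0.01,
-0.055, -0.146, -0.060, 6.9, -3.9, -10.6, 0.01,
-0.068, -0.180, -0.073, 8.6, -4.8, -13.1, 0.01,
-0.078, -0.204, -0.083, 9.7, -5.4, -14.9, 0.01,
-0.081, -0.213, -0.087, 10.2, -5.6, -15.5, 0.01,
shift mm [35.8 -0.  12.8] turn [ -0. -15.  -0.] |s| 0.038 |w| 15.0
0.002, -0.000, 0.001, -0.0, -0.6, -0.0, 0.01,
0.006, -0.000, 0.002, -0.0, -2.3, -0.0, 0.01,
0.011, -0.000, 0.004, -0.0, -4.7, -0.0, 0.01,
0.018, -0.000, 0.006, -0.0, -7.5, -0.0, 0.01,
0.024, -0.000, 0.009, -0.0, -10.3, -0.0, 0.01,
0.030, -0.000, 0.011, -0.0, -12.7, -0.0, 0.01,
0.034, -0.000, 0.012, -0.0, -14.4, -0.0, 0.01,
0.036, -0.000, 0.013, -0.0, -15.0, -0.0, 0.01,
```

```bash
sed -i 's/BY=22\./BY=112./' h.py; python3 - <<'E'
from h import *
a=tcp_for(bx(-.03,0,.15)+np.array([0,-.05,0]),70,-15); print(a[0]); plan(*a,8,.01)
h1=tcp_for(bx(-.03,0,.14),BY,-8); print(h1[0]); plan(*h1,8,.01,*a)
E
```

```text
[0.44029304 0.02634423 0.22219248]
shift mm [ 17.1 -33.   -1.8] turn [ 39.03  -2.62 -53.91] |s| 0.037 |w| 66.6
0.001, -0.001, -0.000, 1.7, -0.1, -2.3, 0.01,
0.003, -0.005, -0.000, 6.1, -0.4, -8.4, 0.01,
0.005, -0.010, -0.001, 12.3, -0.8, -17.1, 0.01,
0.009, -0.016, -0.001, 19.5, -1.3, -27.0, 0.01,
0.012, -0.023, -0.001, 26.7, -1.8, -36.9, 0.01,
0.014, -0.028, -0.001, 32.9, -2.2, -45.5, 0.01,
0.016, -0.032, -0.002, 37.4, -2.5, -51.6, 0.01,
0.017, -0.033, -0.002, 39.0, -2.6, -53.9, 0.01,
[0.56656049 0.08659247 0.23376978]
shift mm [88.4 98.  47.8] turn [ 21.96  -6.68 -35.83] |s| 0.14 |w| 42.6
0.004, 0.004, 0.002, 0.9, -0.3, -1.5, 0.01,
0.014, 0.015, 0.007, 3.4, -1.0, -5.6, 0.01,
0.028, 0.031, 0.015, 6.9, -2.1, -11.3, 0.01,
0.044, 0.049, 0.024, 11.0, -3.3, -17.9, 0.01,
0.060, 0.067, 0.033, 15.0, -4.6, -24.5, 0.01,
0.075, 0.083, 0.040, 18.5, -5.6, -30.2, 0.01,
0.085, 0.094, 0.046, 21.0, -6.4, -34.3, 0.01,
0.088, 0.098, 0.048, 22.0, -6.7, -35.8, 0.01,
```

Call:
apply_moves(rows=[0.003,-0.003,0,3.5,-0.2,-4.8,0.01,0.006,-0.007,0,8.3,-0.5,-11.4,0.01,0.008,-0.011,-0.001,13.1,-0.9,-18.1,0.01,0.011,-0.016,-0.001,17.9,-1.2,-24.7,0.01,0.013,-0.021,-0.001,22.7,-1.5,-31.3,0.01,0.015,-0.025,-0.001,27.5,-1.8,-38,0.01,0.016,-0.029,-0.002,32.3,-2.1,-44.6,0.01,0.017,-0.033,-0.002,37,-2.5,-51.2,0.01])

```text
t: 22.0
tcp_pos: [0.4416, 0.0205, 0.2245]
orientation: [-2.278, -1.494, -0.723]
ft_force: [0.1, 0.5, -3.0]
opening: 0.0233
gripper_force: 58.0
```

```bash
python3 - <<'E'
from h import *
status(); pb()
h1=tcp_for(bx(-.03,0,.14),BY,-8); print(h1[0]); plan(*h1,8,.01)
E
```

```text
t 22.0 pan ZYX [ 66.49 -14.92  -0.49] lip [0.5167 0.1856 0.152 ] lip in tray [-0.1458  0.4802  0.152 ] F [ 0.1  0.5 -3. ] T [-0.9   0.49 -0.  ] q [-0.59 -0.26  1.76  0.61  1.73 -0.11]
bone px (222, 163) 27.4; bone px (300, 122) 27.0; bone px (281, 163) 20.4; bone px (179, 59) 20.0; 
[0.56656049 0.08659247 0.23376978]
shift mm [95.2 87.1 55.6] turn [ 24.08  -6.43 -38.55] |s| 0.141 |w| 45.9
0.004, 0.004, 0.002, 1.0, -0.3, -1.7, 0.01,
0.015, 0.014, 0.009, 3.8, -1.0, -6.0, 0.01,
0.030, 0.028, 0.018, 7.6, -2.0, -12.2, 0.01,
0.048, 0.044, 0.028, 12.0, -3.2, -19.3, 0.01,
0.065, 0.060, 0.038, 16.5, -4.4, -26.4, 0.01,
0.080, 0.073, 0.047, 20.3, -5.4, -32.5, 0.01,
0.091, 0.083, 0.053, 23.0, -6.2, -36.9, 0.01,
0.095, 0.087, 0.056, 24.1, -6.4, -38.6, 0.01,
```

Call:
apply_moves(rows=[0.006,0.006,0.004,1.7,-0.4,-2.7,0.01,0.018,0.017,0.011,4.8,-1.3,-7.7,0.01,0.032,0.03,0.019,8.2,-2.2,-13.1,0.01,0.048,0.044,0.028,12,-3.2,-19.3,0.01,0.063,0.057,0.037,15.9,-4.3,-25.4,0.01,0.078,0.071,0.045,19.5,-5.2,-31.3,0.01,0.09,0.082,0.052,22.6,-6.1,-36.2,0.01,0.095,0.087,0.056,24.1,-6.4,-38.6,0.01])

```text
t: 22.85
tcp_pos: [0.5676, 0.0877, 0.2338]
orientation: [-1.522, -2.247, -0.381]
ft_force: [0.1, -0.2, -3.2]
opening: 0.0238
gripper_force: 58.0
```

```bash
python3 - <<'E'
from h import *
status(); pb()
c=cam("wrist"); 
for q in ((-.105,.105),(-.105,-.105),(.105,.105),(.105,-.105)): print(q,"rim pred px",proj(c,bx(*q,.07)).round(0))
hsv=cv2.cvtColor(c[0],cv2.COLOR_BGR2HSV); m=cv2.inRange(hsv,(8,120,60),(22,255,255)); cv2.imwrite("w20.png",c[0])
for v in (20,40,60): x=np.nonzero(m[v])[0]; print(v,x.min(),x.max(),len(x))
for u in (150,365): y=np.nonzero(m[:,u])[0]; print(u,y[:1],y[-1:])
o=r.observe(); p=np.array(o["tcp_pos"]);R0=R.from_rotvec(o["orientation"])
for x,z,a in ((-.02,.115,4),(-.02,.075,18),(-.02,.04,30),(-.025,.03,42),(-.03,.03,55)):
    P=tcp_for(bx(x,0,z),BY,a); print(x,z,a,P[0].round(3)); plan(*P,1,.01,p,R0); p,R0=P
E
```

```text
t 22.85 pan ZYX [111.74  -7.95  -0.13] lip [0.5063 0.2476 0.1398] lip in tray [-0.1721  0.5373  0.1398] F [ 0.1 -0.2 -3.2] T [-0.83 -0.29 -0.08] q [-0.2   0.28  1.15  0.44  1.96 -0.46]
bone px (221, 163) 27.6; bone px (298, 121) 27.4; bone px (280, 163) 20.4; bone px (193, 57) 18.0; 
(-0.105, 0.105) rim pred px [165. 166.]
(-0.105, -0.105) rim pred px [348. 166.]
(0.105, 0.105) rim pred px [175.  12.]
(0.105, -0.105) rim pred px [337.  12.]
20 178 339 162
40 177 341 161
60 175 342 168
150 [380] [383]
365 [373] [383]
-0.02 0.115 4 [0.554 0.117 0.242]
shift mm [32.9 -1.   7.3] turn [  0.19 -11.99  -0.34] |s| 0.034 |w| 12.0
0.033, -0.001, 0.007, 0.2, -12.0, -0.3, 0.01,
-0.02 0.075 18 [0.541 0.15  0.234]
shift mm [31.6 -0.  17.4] turn [  0. -14.  -0.] |s| 0.036 |w| 14.0
0.032, -0.000, 0.017, 0.0, -14.0, -0.0, 0.01,
-0.02 0.04 30 [0.528 0.183 0.219]
shift mm [35.1 -0.  16.2] turn [ -0. -12.   0.] |s| 0.039 |w| 12.0
0.035, -0.000, 0.016, -0.0, -12.0, 0.0, 0.01,
-0.025 0.03 42 [0.515 0.215 0.222]
shift mm [33.1  0.  -8. ] turn [  0. -12.   0.] |s| 0.034 |w| 12.0
0.033, 0.000, -0.008, 0.0, -12.0, 0.0, 0.01,
-0.03 0.03 55 [0.5   0.251 0.225]
shift mm [ 34.8  -0.  -18.1] turn [ -0. -13.   0.] |s| 0.039 |w| 13.0
0.035, -0.000, -0.018, -0.0, -13.0, 0.0, 0.01,
```

```bash
cat > seq.py <<'E'
from h import *
import sys
def seq(kps,p=None,R0=None):
    o=r.observe()
    if p is None: p=np.array(o["tcp_pos"]);R0=R.from_rotvec(o["orientation"])
    for P,Rt in kps:
        s=R0.inv().apply(P-p); w=(R0.inv()*Rt).as_rotvec(degrees=True); print(s.round(4),w.round(1))
E
python3 - <<'E'
from seq import *
seq([tcp_for(bx(x,0,z),BY,a) for x,z,a in ((-.028,.137,-6),(-.026,.13,-3),(-.023,.122,1),(-.02,.113,5),(-.02,.102,9),(-.02,.09,13),(-.02,.079,16.5),(-.02,.075,18))])
E
```

```text
[ 0.0056 -0.0008 -0.0008] [ 0.2 -2.  -0.3]
[ 0.013  -0.0008  0.0012] [ 0.2 -5.  -0.3]
[ 0.0241 -0.0009  0.0037] [ 0.2 -9.  -0.3]
[ 0.0351 -0.001   0.0078] [  0.2 -13.   -0.3]
[ 0.0429 -0.001   0.0133] [  0.2 -17.   -0.4]
[ 0.0505 -0.0011  0.0205] [  0.2 -21.   -0.4]
[ 0.057  -0.0012  0.028 ] [  0.2 -24.5  -0.4]
[ 0.0602 -0.0012  0.0308] [  0.1 -26.   -0.4]
```

Call:
apply_moves(rows=[0.0055,0,-0.001,0,-2,0,0.01,0.013,0,0.001,0,-5,0,0.01,0.024,0,0.004,0,-9,0,0.01,0.035,0,0.008,0,-13,0,0.01,0.043,0,0.013,0,-17,0,0.01,0.0505,0,0.0205,0,-21,0,0.01,0.057,0,0.028,0,-24.5,0,0.01,0.06,0,0.031,0,-26,0,0.01])

```text
t: 23.75
tcp_pos: [0.5387, 0.151, 0.2365]
orientation: [-1.748, -2.578, -0.033]
ft_force: [-1.0, 0.5, -3.7]
opening: 0.0235
gripper_force: 58.0
```

```bash
python3 - <<'E'
from seq import *
status(); pb()
seq([tcp_for(bx(x,0,z),BY,a) for x,z,a in ((-.02,.07,19),(-.02,.062,22),(-.02,.054,25),(-.02,.046,28),(-.02,.039,30.5),(-.02,.034,32.5),(-.02,.032,34),(-.02,.032,36))])
E
```

```text
t 23.75 pan ZYX [111.67  18.05  -0.16] lip [0.4993 0.2566 0.077 ] lip in tray [-0.1812  0.5442  0.077 ] F [-1.   0.5 -3.7] T [-0.1   0.06 -0.01] q [ 0.15  0.11  1.26  0.03  1.78 -0.22]
bone px (220, 160) 27.4; bone px (298, 117) 27.0; bone px (280, 162) 21.6; bone px (179, 59) 20.0; 
[0.0003 0.0015 0.0049] [ 0.1 -1.  -0.2]
[0.0088 0.0014 0.0077] [ 0.1 -4.  -0.2]
[0.0176 0.0014 0.0109] [ 0.1 -7.  -0.2]
[0.0266 0.0014 0.0146] [  0.1 -10.   -0.2]
[0.0343 0.0013 0.0184] [  0.1 -12.5  -0.2]
[0.0405 0.0013 0.0211] [  0.1 -14.5  -0.2]
[0.0453 0.0013 0.0215] [  0.1 -16.   -0.2]
[0.0518 0.0012 0.0196] [  0.1 -18.   -0.2]
```

Call:
apply_moves(rows=[0.001,0.001,0.005,0,-1,0,0.01,0.009,0.001,0.008,0,-4,0,0.01,0.018,0.001,0.011,0,-7,0,0.01,0.027,0.001,0.015,0,-10,0,0.01,0.034,0.001,0.0185,0,-12.5,0,0.01,0.0405,0.001,0.021,0,-14.5,0,0.01,0.045,0.001,0.0215,0,-16,0,0.01,0.048,0.001,0.021,0,-17,0,0.01])

```text
t: 24.6
tcp_pos: [0.5238, 0.1952, 0.2158]
orientation: [1.639, 2.412, -0.217]
ft_force: [0.8, -0.9, -2.0]
opening: 0.0239
gripper_force: 58.0
```

```bash
python3 - <<'E'
from seq import *
status(); pb()
seq([tcp_for(bx(x,0,z),BY,a) for x,z,a in ((-.022,.032,37),(-.024,.033,40),(-.026,.034,42),(-.03,.035,45))])
E
```

```text
t 24.6 pan ZYX [111.61  35.06  -0.  ] lip [0.5032 0.2527 0.0303] lip in tray [-0.1765  0.5414  0.0303] F [ 0.8 -0.9 -2. ] T [0.17 0.14 0.02] q [ 0.42  0.12  1.31 -0.27  1.72  0.01]
bone px (271, 62) 23.0; bone px (179, 59) 19.2; bone px (331, 58) 18.2; bone px (237, 57) 18.0; 
[ 0.0058 -0.0012 -0.0052] [-0.1 -2.  -0.3]
[ 0.0125 -0.0013 -0.0107] [-0.1 -5.  -0.3]
[ 0.0164 -0.0013 -0.0143] [-0.1 -7.  -0.3]
[ 0.0215 -0.0013 -0.0185] [ -0.1 -10.   -0.3]
```

Call:
apply_moves(rows=[0.003,0,-0.003,0,-1,0,0.01,0.006,-0.001,-0.005,0,-2,0,0.01,0.009,-0.001,-0.008,0,-3.5,0,0.01,0.0125,-0.001,-0.011,0,-5,0,0.01,0.0145,-0.001,-0.0125,0,-6,0,0.01,0.0165,-0.001,-0.0145,0,-7,0,0.01,0.019,-0.001,-0.0165,0,-8.5,0,0.01,0.0215,-0.001,-0.0185,0,-10,0,0.01])

```text
t: 25.45
tcp_pos: [0.5134, 0.219, 0.2285]
orientation: [1.549, 2.281, -0.345]
ft_force: [0.3, 0.6, -1.8]
opening: 0.0239
gripper_force: 58.0
```

```bash
python3 - <<'E'
from seq import *
status()
c=cam("wrist"); cv2.imwrite("w21.png",c[0]); hsv=cv2.cvtColor(c[0],cv2.COLOR_BGR2HSV)
a=cv2.cvtColor(cv2.imread("w20.png"),cv2.COLOR_BGR2HSV)
print("bone hsv",a[163,221],a[121,298],"box",a[30,200],a[50,250],a[60,330])
def blobs(h,lo,hi):
    m=cv2.inRange(h,lo,hi); m=cv2.morphologyEx(m,cv2.MORPH_OPEN,np.ones((3,3))); n,l,st,ce=cv2.connectedComponentsWithStats(m); print([(st[i].tolist(),ce[i].round().tolist()) for i in range(1,n) if st[i,4]>80])
blobs(a,(16,50,50),(30,150,255)); blobs(hsv,(16,50,50),(30,150,255))
t=cam("top"); s=cam("side"); cv2.imwrite("t21.png",t[0]); cv2.imwrite("s21.png",s[0])
blobs(cv2.cvtColor(t[0],cv2.COLOR_BGR2HSV),(16,50,50),(30,150,255)); blobs(cv2.cvtColor(s[0],cv2.COLOR_BGR2HSV),(16,50,50),(30,150,255))
E
```

```text
t 25.45 pan ZYX [ 1.1163e+02  4.5150e+01 -5.0000e-02] lip [0.5051 0.2455 0.0352] lip in tray [-0.1727  0.535   0.0352] F [ 0.3  0.6 -1.8] T [0.32 0.2  0.01] q [ 0.58  0.16  1.28 -0.44  1.77  0.13]
bone hsv [ 17 101 154] [ 17 102 153] box [ 15 154  71] [ 15 157 104] [ 15 155  64]
[([250, 92, 76, 105, 4797], [289.0, 143.0]), ([188, 135, 65, 62, 2620], [220.0, 163.0])]
[([239, 19, 60, 59, 2568], [269.0, 49.0])]
[([443, 95, 34, 37, 688], [460.0, 112.0]), ([169, 188, 15, 9, 83], [176.0, 192.0]), ([153, 193, 15, 9, 88], [160.0, 197.0]), ([132, 228, 13, 9, 86], [138.0, 232.0]), ([140, 236, 68, 55, 1654], [166.0, 266.0])]
[([130, 51, 20, 13, 125], [140.0, 57.0]), ([97, 149, 118, 78, 3042], [152.0, 188.0]), ([193, 181, 18, 19, 166], [201.0, 189.0]), ([118, 198, 9, 15, 83], [122.0, 206.0]), ([505, 255, 7, 16, 101], [508.0, 262.0])]
```

```bash
python3 - <<'E'
from h import *
for f,roi in (("w21.png",(0,90,150,370)),("t21.png",(180,305,95,215)),("w20.png",(0,200,150,370))):
    h=cv2.cvtColor(cv2.imread(f),cv2.COLOR_BGR2HSV)[roi[0]:roi[1],roi[2]:roi[3]]
    m=cv2.inRange(h,(12,75,15),(22,130,255)); n,l,st,ce=cv2.connectedComponentsWithStats(cv2.morphologyEx(m,cv2.MORPH_OPEN,np.ones((3,3))))
    print(f,[(st[i].tolist(),(ce[i]+[roi[2],roi[0]]).round().tolist()) for i in range(1,n) if st[i,4]>40])
E
```

```text
w21.png [([89, 19, 59, 59, 2486], [268.0, 49.0])]
t21.png [([37, 8, 53, 34, 612], [155.0, 204.0]), ([31, 24, 10, 6, 41], [130.0, 206.0]), ([38, 47, 13, 8, 79], [139.0, 230.0]), ([26, 56, 89, 65, 2289], [163.0, 270.0])]
w20.png [([100, 92, 76, 105, 4822], [289.0, 143.0]), ([38, 135, 65, 62, 2645], [220.0, 163.0])]
```

```bash
python3 - <<'E'
from seq import *
seq([tcp_for(bx(x,0,z),BY,a) for x,z,a in ((-.032,.035,46),(-.036,.036,48),(-.042,.038,50),(-.048,.041,52),(-.052,.045,53),(-.056,.05,54),(-.06,.056,55),(-.06,.06,55))])
E
```

```text
[ 0.0009 -0.0003 -0.0013] [-0.1 -0.9 -0.2]
[ 0.0027 -0.0003 -0.0041] [-0.1 -2.9 -0.2]
[ 0.0024 -0.0003 -0.0067] [-0.1 -4.9 -0.2]
[ 0.0017 -0.0003 -0.01  ] [-0.1 -6.9 -0.2]
[-0.0006 -0.0003 -0.0134] [-0.1 -7.9 -0.2]
[-0.0032 -0.0003 -0.0177] [-0.1 -8.9 -0.2]
[-0.0062 -0.0003 -0.0228] [-0.1 -9.9 -0.2]
[-0.0079 -0.0003 -0.0264] [-0.1 -9.9 -0.2]
```

Call:
apply_moves(rows=[0.001,0,-0.001,0,-1,0,0.01,0.003,0,-0.004,0,-3,0,0.01,0.0025,0,-0.007,0,-5,0,0.01,0.0015,0,-0.01,0,-7,0,0.01,-0.0005,0,-0.0135,0,-8,0,0.01,-0.003,0,-0.018,0,-9,0,0.01,-0.006,0,-0.023,0,-10,0,0.01,-0.008,0,-0.0265,0,-10,0,0.01])

```text
t: 26.4
tcp_pos: [0.512, 0.2225, 0.2562]
orientation: [1.459, 2.149, -0.46]
ft_force: [-0.3, 0.7, -2.0]
opening: 0.0235
gripper_force: 58.0
```

```bash
python3 - <<'E'
from seq import *
status()
def blobs(f,im,roi):
    h=cv2.cvtColor(im,cv2.COLOR_BGR2HSV)[roi[0]:roi[1],roi[2]:roi[3]]
    m=cv2.inRange(h,(12,75,15),(22,130,255)); n,l,st,ce=cv2.connectedComponentsWithStats(cv2.morphologyEx(m,cv2.MORPH_OPEN,np.ones((3,3))))
    print(f,[(st[i].tolist(),(ce[i]+[roi[2],roi[0]]).round().tolist()) for i in range(1,n) if st[i,4]>40])
c=cam("wrist"); blobs("w",c[0],(0,210,150,370)); cv2.imwrite("w22.png",c[0])
t=cam("top"); blobs("t",t[0],(180,305,95,215)); s=cam("side"); blobs("s",s[0],(140,230,95,225))
seq([tcp_for(bx(x,0,z),BY,a) for x,z,a in ((-.06,.08,55),(-.07,.11,50),(-.08,.14,42),(-.09,.16,34),(-.1,.17,26),(-.11,.175,20))])
E
```

```text
t 26.4 pan ZYX [ 1.1162e+02  5.5050e+01 -6.0000e-02] lip [0.5162 0.2178 0.061 ] lip in tray [-0.1547  0.5111  0.061 ] F [-0.3  0.7 -2. ] T [ 0.51  0.25 -0.07] q [ 0.67  0.2   1.24 -0.61  1.84  0.17]
w [([92, 0, 53, 53, 2351], [269.0, 26.0])]
t [([42, 8, 45, 33, 609], [158.0, 206.0]), ([20, 24, 21, 16, 113], [124.0, 210.0]), ([34, 30, 10, 9, 58], [134.0, 215.0]), ([32, 47, 13, 11, 95], [133.0, 232.0]), ([25, 53, 90, 68, 2934], [161.0, 266.0]), ([15, 77, 9, 11, 62], [114.0, 262.0])]
s [([1, 9, 120, 78, 5361], [154.0, 189.0])]
[-0.01   -0.0005 -0.0158] [-0.1  0.  -0.4]
[-0.0492 -0.0003 -0.0247] [-0.1  5.  -0.4]
[-0.0948  0.     -0.0252] [-0.1 13.  -0.4]
[-0.1319  0.0003 -0.0148] [-0.  21.  -0.4]
[-0.1601  0.0005  0.0059] [-0.  29.  -0.4]
[-0.1797  0.0006  0.0261] [-0.  35.  -0.4]
```

Call:
apply_moves(rows=[-0.004,0,-0.007,0,0,0,0.01,-0.01,0,-0.016,0,0,0,0.01,-0.028,0,-0.021,0,2,0,0.01,-0.049,0,-0.025,0,5,0,0.01,-0.072,0,-0.026,0,9,0,0.01,-0.095,0,-0.025,0,13,0,0.01,-0.113,0,-0.021,0,17,0,0.01,-0.132,0,-0.015,0,21,0,0.01])

```text
t: 27.35
tcp_pos: [0.5489, 0.1291, 0.3465]
orientation: [1.647, 2.426, -0.197]
ft_force: [0.1, 0.2, -2.0]
opening: 0.0235
gripper_force: 58.0
```

```bash
python3 - <<'E'
from seq import *
status()
def blobs(f,c,z):
    h=cv2.cvtColor(c[0],cv2.COLOR_BGR2HSV); m=cv2.inRange(h,(12,75,15),(22,130,255)); n,l,st,ce=cv2.connectedComponentsWithStats(cv2.morphologyEx(m,cv2.MORPH_OPEN,np.ones((3,3))))
    for i in range(1,n):
        q=R.from_euler("z",-BY,degrees=True).apply(onz(c,*ce[i],z)-BC)
        if st[i,4]>100 and abs(q[:2]).max()<.15: print(f,st[i].tolist(),q[:2].round(3))
c=cam("wrist"); blobs("w",c,.034); t=cam("top"); blobs("t",t,.034); cv2.imwrite("t23.png",t[0]); cv2.imwrite("w23.png",c[0])
g=cam("side"); cv2.imwrite("s23.png",g[0])
E
```

```text
t 27.35 pan ZYX [111.55  33.95  -0.25] lip [0.5274 0.1902 0.1622] lip in tray [-0.1366  0.4874  0.1622] F [ 0.1  0.2 -2. ] T [0.11 0.12 0.01] q [ 0.29  0.12  1.05 -0.26  1.93 -0.19]
w [245, 0, 42, 30, 1086] [-0.038 -0.01 ]
t [165, 251, 46, 34, 1018] [-0.05   0.075]
```

```bash
python3 - <<'E'
from seq import *
o=r.observe()
L=np.array([.53,-.01,0])+panR(112).apply(LIP)
a=tcp_for(L+[0,0,.10],112,0); print(a[0]); plan(*a,8,.01)
print("down"); seq([tcp_for(L+[0,0,z],112,0) for z in (.05,.01,.003,0)],*a)
E
```

```text
[ 0.5624596  -0.09567925  0.2167    ]
shift mm [-174.5  -69.8  177.1] turn [ 0.25 34.12 -0.6 ] |s| 0.258 |w| 34.1
-0.008, -0.003, 0.008, 0.0, 1.5, -0.0, 0.01,
-0.027, -0.011, 0.028, 0.0, 5.3, -0.1, 0.01,
-0.055, -0.022, 0.056, 0.1, 10.8, -0.2, 0.01,
-0.087, -0.035, 0.089, 0.1, 17.1, -0.3, 0.01,
-0.119, -0.048, 0.121, 0.2, 23.3, -0.4, 0.01,
-0.147, -0.059, 0.149, 0.2, 28.8, -0.5, 0.01,
-0.167, -0.067, 0.169, 0.2, 32.7, -0.6, 0.01,
-0.175, -0.070, 0.177, 0.2, 34.1, -0.6, 0.01,
down
[-0.0171 -0.      0.047 ] [0. 0. 0.]
[-0.0308 -0.      0.0846] [0. 0. 0.]
[-0.0332 -0.      0.0912] [0. 0. 0.]
[-0.0342 -0.      0.094 ] [0. 0. 0.]
```

Call:
apply_moves(rows=[-0.008,-0.003,0.006,0,1.5,0,0.01,-0.027,-0.011,0.026,0,5.3,0,0.01,-0.055,-0.022,0.055,0,10.8,-0.2,0.01,-0.087,-0.035,0.089,0.1,17.1,-0.3,0.01,-0.119,-0.048,0.121,0.2,23.3,-0.4,0.01,-0.147,-0.059,0.149,0.2,28.8,-0.5,0.01,-0.167,-0.067,0.169,0.2,32.7,-0.6,0.01,-0.175,-0.07,0.177,0.2,34.1,-0.6,0.01])

```text
t: 28.3
tcp_pos: [0.5613, -0.0966, 0.2103]
orientation: [-1.584, -2.346, -0.272]
ft_force: [0.2, -0.1, -2.6]
opening: 0.0233
gripper_force: 58.0
```

```bash
cat > chk.py <<'E'
from seq import *
def blobs(f,c,z):
    h=cv2.cvtColor(c[0],cv2.COLOR_BGR2HSV); m=cv2.inRange(h,(12,60,15),(24,130,255)); n,l,st,ce=cv2.connectedComponentsWithStats(cv2.morphologyEx(m,cv2.MORPH_OPEN,np.ones((3,3))))
    for i in range(1,n):
        q=R.from_euler("z",-BY,degrees=True).apply(onz(c,*ce[i],z)-BC)
        if st[i,4]>60: print(f,st[i].tolist(),"box" if abs(q[:2]).max()<.13 else "",q[:2].round(3))
E
python3 - <<'E'
from chk import *
status(); t=cam("top"); cv2.imwrite("t24.png",t[0]); blobs("t",t,.034)
L=np.array([.53,-.01,0])+panR(112).apply(LIP)
seq([tcp_for(L+[0,0,z],112,0) for z in (.05,.01,.0)])
E
```

```text
t 28.3 pan ZYX [112.05  -0.28   0.51] lip [0.5032 0.0494 0.0944] lip in tray [-0.1231  0.3452  0.0944] F [ 0.2 -0.1 -2.6] T [-0.43 -0.17  0.02] q [-0.42  0.31  1.12  0.26  1.97 -0.74]
t [442, 94, 35, 36, 750]  [-0.815 -0.049]
t [97, 188, 115, 113, 7891] box [ 0.007 -0.003]
t [453, 376, 11, 8, 70]  [-0.551  0.534]
[-0.0142  0.0018  0.0407] [-0.5 -0.3 -0.2]
[-0.0281  0.0021  0.0783] [-0.5 -0.3 -0.2]
[-0.0315  0.0022  0.0876] [-0.5 -0.3 -0.2]
```

Call:
apply_moves(rows=[-0.004,0,0.01,-0.1,0,0,0.01,-0.009,0.001,0.026,-0.3,-0.2,-0.1,0.01,-0.015,0.002,0.042,-0.4,-0.3,-0.2,0.01,-0.021,0.002,0.058,-0.5,-0.3,-0.2,0.01,-0.026,0.002,0.071,-0.5,-0.3,-0.2,0.01,-0.028,0.002,0.079,-0.5,-0.3,-0.2,0.01,-0.0295,0.002,0.082,-0.5,-0.3,-0.2,0.01,-0.03,0.002,0.084,-0.5,-0.3,-0.2,0.01])

```text
t: 29.15
tcp_pos: [0.5639, -0.0918, 0.1257]
orientation: [-1.583, -2.365, -0.284]
ft_force: [0.2, 0.2, -2.2]
opening: 0.0236
gripper_force: 58.0
```

```bash
python3 - <<'E'
from chk import *
status(); L=np.array([.53,-.01,0])+panR(112).apply(LIP)
seq([tcp_for(L+[0,0,z],112,0) for z in (.0,-.001)])
E
```

```text
t 29.15 pan ZYX [112.34   0.28  -0.44] lip [0.5073 0.0537 0.0083] lip in tray [-0.1203  0.3504  0.0083] F [ 0.2  0.2 -2.2] T [-0.43 -0.14  0.02] q [-0.42  0.32  1.27  0.25  1.79 -0.78]
[-0.0059 -0.0029  0.0075] [0.3 0.3 0.5]
[-0.0063 -0.0029  0.0084] [0.3 0.3 0.5]
```

Call:
apply_moves(rows=[-0.001,0,0.002,0.1,0.1,0,0.01,-0.0015,0,0.004,0.2,0.2,0,0.01,-0.002,0,0.0055,0.3,0.2,0,0.01,-0.0025,0,0.0065,0.3,0.2,0,0.01,-0.003,0,0.0072,0.3,0.2,0,0.01,-0.003,0,0.008,0.3,0.2,0,0.01,-0.003,0,0.008,0.3,0.2,0,0.01,-0.003,0,0.008,0.3,0.2,0,0.01])

```text
t: 29.95
tcp_pos: [0.5641, -0.0928, 0.1175]
orientation: [-1.581, -2.361, -0.281]
ft_force: [3.0, -2.5, 1.1]
opening: 0.0234
gripper_force: 58.0
```

```bash
python3 - <<'E'
from chk import *
status(); c=cam("wrist"); cv2.imwrite("w25.png",c[0])
E
```

```text
t 29.95 pan ZYX [ 1.1237e+02  1.0000e-01 -1.7000e-01] lip [5.067e-01 5.280e-02 5.000e-04] lip in tray [-0.1206  0.3494  0.0005] F [ 3.  -2.5  1.1] T [-0.26  0.13  0.07] q [-0.42  0.33  1.27  0.25  1.79 -0.78]
```

Call:
apply_moves(rows=[0,0,0.0005,0,0,0,0.024,0,0,0.0005,0,0,0,0.026,0,0,0.0005,0,0,0,0.03,0,0,0.0005,0,0,0,0.04,0,0,0.0005,0,0,0,0.055,0,0,0.0005,0,0,0,0.07,0,0,0.0005,0,0,0,0.085,0,0,0.0005,0,0,0,0.094], grip_force=5)

```text
t: 30.8
tcp_pos: [0.5636, -0.0922, 0.1163]
orientation: [-1.58, -2.36, -0.28]
ft_force: [0.0, 0.4, -0.3]
opening: 0.0666
gripper_force: 0.0
```

Call:
apply_moves(rows=[0,0,0,0,0,0,0.094,0,0,0,0,0,0,0.094,0,0,-0.005,0,0,0,0.094,0,0,-0.02,0,0,0,0.094,0,0,-0.045,0,0,0,0.094,0,0,-0.075,0,0,0,0.094,0,0,-0.105,0,0,0,0.094,0,0,-0.13,0,0,0,0.094])

```text
t: 31.6
tcp_pos: [0.5809, -0.1343, 0.2417]
orientation: [-1.581, -2.363, -0.281]
ft_force: [0.3, -0.4, 1.3]
opening: 0.0937
gripper_force: 0.0
```

```bash
python3 - <<'E'
from chk import *
o=r.observe(); print(o["opening"],o["tcp_pos"],o["t"],o["ft_force"])
t=cam("top"); c=cam("wrist"); s=cam("side"); cv2.imwrite("t26.png",t[0]); cv2.imwrite("w26.png",c[0]); cv2.imwrite("s26.png",s[0])
h=cv2.cvtColor(t[0],cv2.COLOR_BGR2HSV); roi=h[185:305,95:215]
print("box sat rows"); print(roi[::6,::6,1]); print(roi[::6,::6,0])
E
```

```text
0.09368271878097899 [ 0.58085767 -0.13433864  0.24172671] 31.6 [ 0.26290358 -0.38026798  1.28932334]
box sat rows
[[  6   2   6   6   6   2   4   4   8   2   4   6   6   4   2   8   2   6
    4   4]
 [  7   4   8  10   2   6   6   6   2   4   4  10  33 123 132  32   6   2
    6   4]
 [  0   4   2   6   2   6   2   8   6   8 125 125 125 114 122 117   4  13
   10   8]
 [  6   6   2   4   2   8  10 124 125 125 125 133 120 132 122 125   7   3
    3   3]
 [  8   2   6   4 121 121 125 121 122 129 117 123 122 125 130 125  96  17
    7   3]
 [ 10  89 130 120 115 120 127 120 120 127 126 130 119 125 122 121 125  10
   10   3]
 [ 14 116 125 128 131 120 120 123 120 119 121 122 123 123 123 124 125  10
    3   6]
 [  7 124 120 131 126 118  80 120 125 124 119 123  78  90 123 120 122 105
    3  10]
 [  3  42 125 120 124  67  77  80 115 130 122  68  75  79  78 127 123 120
    6   7]
 [ 13   7 141 130 126  69  73  79 118 121 124  74  81  74  82 123 120 128
    9  12]
 [  7   3 124 121 123  86  76  81 123 119 126 123  84  83 112 129 127 125
   86   9]
 [  7   7  62 114 128 123 118 131 124 125 127 127 1
[... 1715 characters left out ...]
  17  17
   17   8]
 [ 20   0  30  14  16  16  19  19  18  15  17  16  16  17  15  17  18  18
   17   0]
 [150  15   0  17  17  18  19  20  20  18  16  16  16  16  17  17  18  16
   17  16]
 [165   0  20  17  16  17  18  18  20  17  17  17  17  17  17  16  16  17
   16  16]
 [  0 150  15  30  15  17  16  17  16  17  16  17  16  17  17  17  17  18
   30  15]
 [ 38  45   0  30  15  18  17  16  16  17  16  16  16  17  15   0 150  15
    0  30]
 [120   6  30   0  16  18  16  15  17  18  18  15  18  30  15 150  45  23
   30  30]
 [ 15   0  15  23  21  15  17  16  16  17  30   0 150 135 160  50   8  10
   10  53]
 [ 10  60  15  15  23  16  15 160  20  15  15 170  20  30 160  23   0  30
   23  30]]
```

The top view's saturation map shows three separate bone patches inside the box. I'll make one last numeric check of the pan and the bystanders before handing in.

```bash
python3 - <<'E'
from h import *
t0=load("top"); a=t0[0]; b=cv2.imread("t26.png")
for n,(u0,u1,v0,v1) in {"camera":(235,295,100,162),"cap":(220,255,155,190),"bottle":(318,352,112,160)}.items():
    print(n,np.abs(a[v0:v1,u0:u1].astype(int)-b[v0:v1,u0:u1]).mean().round(2))
ctr=np.array([.5641,-.0925,.1167])-panR(112.3).apply(GP); print("ctr",ctr.round(3))
h=cv2.cvtColor(b,cv2.COLOR_BGR2HSV)
for q in ([.065,.068,0],[.065,-.068,0],[-.065,.068,.045],[-.065,-.068,.045],[.02,0,.003]):
    p=proj(t0,ctr+panR(112.3).apply(q)); print(p.round(1))
hm=cv2.inRange(h,(3,150,40),(16,255,255)); hm[:,:250]=0; hm[:150]=0; hm[300:]=0; ys,xs=np.nonzero(hm); print("handle px",xs.mean().round(1),ys.mean().round(1),len(xs),"pred mid",proj(t0,ctr+panR(112.3).apply([-.09,0,.11])).round(1))
w=cv2.imread("w26.png"); g=cv2.cvtColor(w,cv2.COLOR_BGR2GRAY).astype(int)
for u in (215,235,275,295): print(u,g[60:130:3,u])
E
```

```text
camera 5.51
cap 7.24
bottle 18.48
ctr [ 0.531 -0.007  0.   ]
[258.9 268.1]
[239.8 216.7]
[309.4 248.3]
[288.7 195.6]
[266.2 235.7]
handle px 310.9 215.3 258 pred mid [310.7 214.8]
215 [148 149 151 154 157 157 155 160 173 167 175 174 171 169 166 170 169 167
 166 167 170 173 166 169]
235 [156 159 159 158 156 156 156 159 176 169 176 176 171 170 167 171 169 168
 165 169 170 173 166 169]
275 [160 158 156 153 152 153 155 163 180 176 175 178 176 174 172 176 170 171
 169 172 165 176 172 169]
295 [150 152 154 154 153 155 156 160 182 177 175 178 175 173 171 177 169 172
 170 172 165 176 116 110]
```

```bash
python3 - <<'E'
from h import *
a=load("top")[0]; b=cv2.imread("t26.png"); s0=load("side")[0]; s1=cv2.imread("s26.png")
def cen(im,lo,hi,u0,u1,v0,v1):
    m=cv2.inRange(cv2.cvtColor(im,cv2.COLOR_BGR2HSV)[v0:v1,u0:u1],lo,hi); y,x=np.nonzero(m); return (x.mean()+u0).round(1),(y.mean()+v0).round(1),len(x)
for n,x,y,k in (("cap top",a,b,((0,0,0),(180,255,30),218,258,150,192)),("cam top",a,b,((0,0,0),(180,255,30),235,295,100,148)),("bottlecap top",a,b,((105,150,60),(130,255,255),320,365,100,140)),("bottlecap side",s0,s1,((105,150,60),(130,255,255),350,390,130,170)),("cap side",s0,s1,((0,0,0),(180,255,30),245,283,183,210))):
    print(n,cen(x,*k),cen(y,*k))
E
```

```text
cap top (np.float64(238.2), np.float64(170.9), 554) (np.float64(238.1), np.float64(170.9), 547)
cam top (np.float64(266.3), np.float64(129.9), 1665) (np.float64(266.2), np.float64(130.0), 1654)
bottlecap top (np.float64(341.6), np.float64(121.7), 141) (np.float64(341.6), np.float64(121.8), 144)
bottlecap side (np.float64(369.7), np.float64(147.9), 69) (np.float64(369.8), np.float64(148.4), 78)
cap side (np.float64(nan), np.float64(nan), 0) (np.float64(nan), np.float64(nan), 0)<stdin>:4: RuntimeWarning: Mean of empty slice.
  ret = ret.dtype.type(ret / rcount)
```

The bystanders have not moved, so I'm handing in.

```bash
python3 -c "
from workcell import r
print(r.close_job())"
```

```text
the job is handed in; nothing more can be done
None
```

I handed the job in at about 32 s: the three bones are in the brown box, the dustpan is set down on the bare table, and the camera, cap and bottle are unmoved; the verdict was not reported.

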